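# Cover the pan of cake pops and put it away in the bench rack

### The arm

A 6-joint arm with a two-finger parallel gripper is mounted at the origin on the work surface. World frame = base frame: x ahead of the robot, y to its left, z up, the work surface at z = 0. Lengths are in mm, angles in degrees, forces in N, time in s.
With the tool pointing down it reaches from about 300 to 850 mm from the base axis. Payload 4.2 kg.
Tool frame: the origin (TCP) lies midway between the tips of the shut fingers; the grasp point (between the pads) lies pinch_z behind it (pinch_z is the distance from the TCP to the grasp point, in mm); z points along the fingers, y is the line along which they close (so a half turn about z gives the same grasp; the last joint's range is limited). The gripper opens to 91 mm and grips with 3 to 60 N. Pads are 32 mm wide; open, the fingers measure 118 mm over their backs; the gripper's body (76 mm by 178 mm) begins 60 mm behind the grasp point.
Start: joints at [64.802, 18.312, 89.639, -0, 72.044, -1.146], TCP at [234.361, 525.089, 213.976] pointing down, gripper open.
Joint ranges: [-177.97, 177.97], [-48.28, 115.42], [12.27, 149.76], [-77.06, 257.06], [2.81, 150.46], [-146.56, 146.56]. Speed limits (degrees/s): [147.25, 147.25, 180, 180, 180, 180].

### API

Orientations are given as [roll, pitch, yaw] about the fixed x, y, z axes, in that order (R = Rz(yaw) Ry(pitch) Rx(roll)).
In Python, from workcell import state, grab_frame, job_done, masks_of, landmark_of, pinch_z gives the robot as it stands. The module is installed in compiled form; this text tells all that it offers.
- The arm moves only by the tool move_arm, never from a script. Its argument "plan" is a list of rows, each an object of numbers: "x", "y", "z": the shift along the tool's x, y, z in mm; "rx", "ry", "rz": the turn, a rotation vector about the tool's x, y, z in rad. A call has 1 to 10 rows; each row shifts and turns the commanded pose from where the row before left it, along the tool's axes as they then stand; what a row does not reach is not made up. A row lasts 1/10 s, in which the tool goes at most 50 mm and 8.59 degrees, less where a joint would pass 70% of its speed; a pose out of reach is approached as far as the arm can. A call is refused whole if a number of a shift passes 50 or a number of a turn 0.15, either way. A call with a gripper value outside its range is refused whole. "grip" is the opening, from 0 (shut) to 1 (fully open), set as the call begins (left out, the last holds). The fingers move at their own pace and stop on an object; "squeeze" is the grip in N (left out, the last holds). Time passes only in rows, so rows that do not move let the fingers close. It gives the time, the measured TCP pose, the force, the opening and the grip force at its end, in the units of the state.
- state(): the state, without advancing time (a new reading comes with each control period).
- grab_frame(name): name is "scene" or "side" or "wrist"; returns a dict with "img" (420x560x3 uint8, red, green, blue), "z_map" (420x560 float32, mm along the optical axis (not along the pixel's ray), 0 where there is no reading), "fx", "fy", "cx", "cy" (pixels), "dist" ([k1, k2, p1, p2, k3] as OpenCV has them; the pictures are not rectified), "rvec" (rotation vector, rad) and "tvec" (3), from world to camera coordinates, as OpenCV has them. Camera axes: x right, y down, z forward; pixel columns grow to the right and rows downward; lengths in mm; the calibration is good to about 2 mm. A picture is of the moment at which its call begins.
- job_done(): hands the job in; it is judged then, once.
Trained networks look in the newest picture that a camera, given by its name, has taken for a name from the list of things; names that differ only in an ending like _2 or _b are one class to them, and where a whole thing is asked for, a point or a joint stands for the part that bears it (a point fixed in the world has none). Each returns a list of dicts, best first, with "p" (0 to 1); they miss things now and then, are a little off and sometimes report something else, mostly with a low value. They report only what shows in the picture. A call takes as long as a camera call. They do not tell look-alikes from the thing itself.
- masks_of(camera, label): "pixels" (420x560 bool, what is visible of it) and "box" ([centre column, centre row, width, height] in pixels, round what is visible of it).
- landmark_of(camera, label): "point" ([column, row] in pixels: a listed point, or the origin of a listed thing).
The state is a dict: "time_s": time; "qpos": joint angles; "qvel": joint speeds; "effort": joint torques, N m; "ee_pos": TCP position; "ee_rot": TCP orientation; "force": force on the tool from outside, world axes, zero at the start; "torque": the same for the moment, N m; "gripper_width": finger opening in mm; "gripper_force": force on a finger pad.
Only numpy, scipy, OpenCV 4.12 (cv2) and the standard library are available. Lean on these libraries where they do the work, as an engineer would, in place of code of your own. Each camera call takes 0.05 s, during which the arm holds its last target. There are 200 camera calls.

### The job

Put the lid on the open steel pan of cake pops so that it sits seated and level, then slide the covered pan lengthwise into the empty bay of the low wire rack, fully home against the stop at the back. The pan must not be lifted off the bench or tipped, and the other covered pan, the jar on the rack, the pail of sticks and the pop bouquet are to stay where they are.

Things in the scene. Friction and masses are not known exactly. Their poses are not given: they have to be found in the camera images.
- pan: Open steel catering pan of cake pops, loose on the bench to one side of the rack (the lid is on the other side): 176 long (x) x 108 wide (y) x 65 high, 0.4 to 0.85 kg. Flange round the top, 4 thick, overhangs the upright walls by 9: walls 158 x 90 outside, mouth 152 x 84. The pops stay 20 below the rim. Origin: centre of underside. Same when turned half round
- lid: Steel dished lid, loose, right way up on the bench, 0.18 kg. Flange 176 (x) x 108 (y), its underside 10 and top 14 above the origin. The dish below, 146 x 78 and 10 deep, drops into the pan's mouth, 3 to spare all round. Origin: centre of the dish's underside; seated, it lies 55 above the pan's origin. Same when turned half round
- lid_handle (a point): Centre of the lid's strap handle, 28 above the lid's origin: a bar along the lid's x, 76 long, 10 wide (y), from 22 to 34 above the lid's origin, on a post at each end, 60 free between them. Pinched across its width from above with the lid seated, it also drags and turns the pan on the bench
- rack: Low steel wire rack, fixed, placed anew: two bays side by side, open to its -x (the robot's side), each 117 wide and running along x. Origin on the bench. Front legs at x -100, back legs at +81; three rows of legs and side rails (7 thick, rails at heights 30 and 62) at y -124, 0, +124. Stop wires for the pan's wall, under its flange, cross the back at heights 25 and 48, front face x +77.5
- rack_front (a point): Middle of the front wire of the rack's flat top, in the rack's frame (-100, 0, 101.5). The top, of cross wires 19 apart, fills heights 98 to 105: a covered pan (89 high over the handle) has 9 to spare. A pan that is home lies with its near flange edge 10 behind this wire: for the last push the fingers must slant in under it, low, tips on the pan's near wall
- bay_left (a point): In the left (+y) bay, on the bench: where the pan's origin lies when the pan is fully home there; axes as the rack's. In the rack's frame (-1.5, 62, 0). Sliding the covered pan over the bench takes 3 to 8 N; the wire stop behind it is rigid
- bay_right (a point): The same for the right (-y) bay, in the rack's frame (-1.5, -62, 0)
- neighbour: Another such pan with its lid on, loose, already home in one of the bays, left or right; the other bay is the empty one. Origin: centre of underside. Leave alone
- jar: Amber jar with a white cap, 60 across, 75 high, loose, standing on the rack's top above the middle of the empty bay. Origin at its underside. Leave alone
- sticks: White pail of paper sticks, 106 across, 165 high with the sticks, loose on the bench beyond the rack's left side. Origin at its underside. Leave alone
- bouquet: Yellow pot with a ball of round cream cake pops, 150 across, 190 high, loose on the bench beyond the rack's right side. Origin at its underside. Leave alone
There are look-alikes about, which are no part of the job. Leave any black look-alike of the lid alone.

How it is judged:
By the outcome, as a careful person would: the job done as asked, in the order asked, and still so for the second after the job is handed in, with the robot touching nothing.
It also fails if it takes over 70 s, if anything falls off the work surface, if the arm or the gripper's body presses on something with over 40 N, if the wrist force passes 120 N, or if a joint passes its speed limit or range.

## Working session

There is one attempt and no reset: what is moved stays moved. The work goes in short steps, Python scripts to look and compute and a tool call to move; the robot and the scene stay as the last step left them, time stands still between calls to the robot, and variables do not carry over. Pictures are saved under pics/ and viewed, at most 10 in all, crops included, and the job is handed in when it is done.

Besides the shell and the picture viewer there is one more tool, called after "Call:" by a JSON object that holds its "fn" and its "kwargs", one argument or row to a line. move_arm: Moves the arm, as the interface text tells. Its arguments: {"type":"object","properties":{"plan":{"type":"array","items":{"type":"object","properties":{"x":{"type":"number"},"y":{"type":"number"},"z":{"type":"number"},"rx":{"type":"number"},"ry":{"type":"number"},"rz":{"type":"number"}}}},"grip":{"type":"number"},"squeeze":{"type":"number"}},"required":["plan"]}

```bash
mkdir -p pics; cat > h.py <<'E'
import numpy as np, cv2
from workcell import *
def save(f,n,box=None,s=1):
    im=f["img"][:,:,::-1]
    if box: im=im[box[1]:box[3],box[0]:box[2]]
    cv2.imwrite("pics/"+n,cv2.resize(im,None,fx=s,fy=s))
def world(f,uv,z=None):
    """pixels -> world, by depth map or by given world height z"""
    uv=np.atleast_2d(np.asarray(uv,float)); K=np.array([[f["fx"],0,f["cx"]],[0,f["fy"],f["cy"]],[0,0,1]])
    n=cv2.undistortPoints(uv[:,None],K,np.array(f["dist"],float))[:,0]
    r=np.c_[n,np.ones(len(n))]; R=cv2.Rodrigues(np.array(f["rvec"],float))[0]; t=np.array(f["tvec"],float).ravel()
    if z is None:
        d=f["z_map"][uv[:,1].astype(int),uv[:,0].astype(int)]; P=(r*d[:,None]-t)@R; P[d==0]=np.nan; return P
    c=-R.T@t; w=r@R; return c+w*((z-c[2])/w[:,2])[:,None]
def cloud(f,m=None):
    m=f["z_map"]>0 if m is None else m&(f["z_map"]>0); v,u=np.nonzero(m)
    return world(f,np.c_[u,v])
E
python3 - <<'E'
from h import *
np.set_printoptions(precision=1,suppress=True)
ims=[]
for c in("scene","side"):
    f=grab_frame(c); ims.append(f["img"][:,:,::-1]); np.savez(c+"0.npz",**f)
    for l in("pan","lid","rack","neighbour","jar","sticks","bouquet"):
        for d in masks_of(c,l)[:3]:
            P=cloud(f,d["pixels"]); print(c,l,round(d["p"],2),np.round(d["box"]),np.nanmedian(P,0) if len(P) else "")
    for l in("lid_handle","rack_front","bay_left","bay_right","pan","lid","neighbour"):
        for d in landmark_of(c,l)[:3]: print(c,"pt",l,round(d["p"],2),np.round(d["point"]))
    save(f,c+"0.png",s=1.4)
print(pinch_z if not callable(pinch_z) else pinch_z(), state())
E
```

```text
scene pan 0.83 [409. 186.  56.  46.] [463.3 345.6  40.2]
scene lid 0.94 [203. 205.  37.  39.] [ 439.9 -323.2    9.4]
scene lid 0.69 [107. 240.  49.  48.] [ 590.5 -601.1   10.6]
scene rack 0.85 [304. 243. 104.  77.] [733.3 -37.8  64.7]
scene neighbour 0.7 [278. 250.  50.  68.] [ 691.  -100.4   66. ]
scene jar 0.73 [323. 216.  23.  38.] [694.2  15.8 154.6]
scene sticks 0.88 [450. 227.  48.  57.] [700.9 366.5  96.9]
scene bouquet 0.73 [171. 239.  58.  70.] [ 715.9 -367.2  146.1]
scene pt lid_handle 0.85 [193. 199.]
scene pt lid_handle 0.6 [101. 233.]
scene pt rack_front 0.75 [292. 206.]
scene pt pan 0.65 [403. 194.]
scene pt lid 0.58 [105. 241.]
scene pt lid 0.37 [181. 262.]
scene pt neighbour 0.94 [277. 258.]
scene pt neighbour 0.59 [196. 199.]
side pan 0.91 [244. 143.  52.  33.] [453.  322.3  42. ]
side lid 0.75 [335. 367.  78.  70.] [ 582.2 -603.1   11. ]
side lid 0.74 [268. 284.  67.  34.] [ 453.7 -336.8   11. ]
side rack 0.85 [326. 200.  89.  76.] [738.6 -36.   64.9]
side neighbour 0.91 [334. 209.  63.  40.] [ 680.2 -120.    65.3]
side jar 0.75 [318. 164.  17.  30.] [668.8   1.3 153.7]
side sticks 0.67 [298. 123.  23.  38.] [675.3 355.2  94.1]
side bouquet 0.91 [355. 270.  58.  67.] [ 666.2 -411.3  148.3]
side pt lid_handle 0.77 [270. 279.]
side pt lid_handle 0.57 [335. 363.]
side pt rack_front 0.69 [296. 190.]
side pt pan 0.64 [242. 149.]
side pt lid 0.92 [272. 286.]
side pt lid 0.78 [335. 365.]
side pt neighbour 0.58 [330. 222.]
18.8 {'time_s': 1.5, 'qpos': array([64.8, 18.3, 89.6,  0. , 72. , -1.1]), 'qvel': array([ 0.1,  0.1,  0.1, -0. ,  0. ,  0.2]), 'effort': array([  0. , -41.2, -23.2,   0.1,   0. ,  -0. ]), 'ee_pos': array([234.4, 525.1, 214. ]), 'ee_rot': array([180. ,  -0. , 155.9]), 'force': array([-0.1,  0.2,  0.4]), 'torque': array([-0.,  0.,  0.]), 'gripper_force': 0.0, 'gripper_width': 91.23583983085938}
```

View pics/scene0.png

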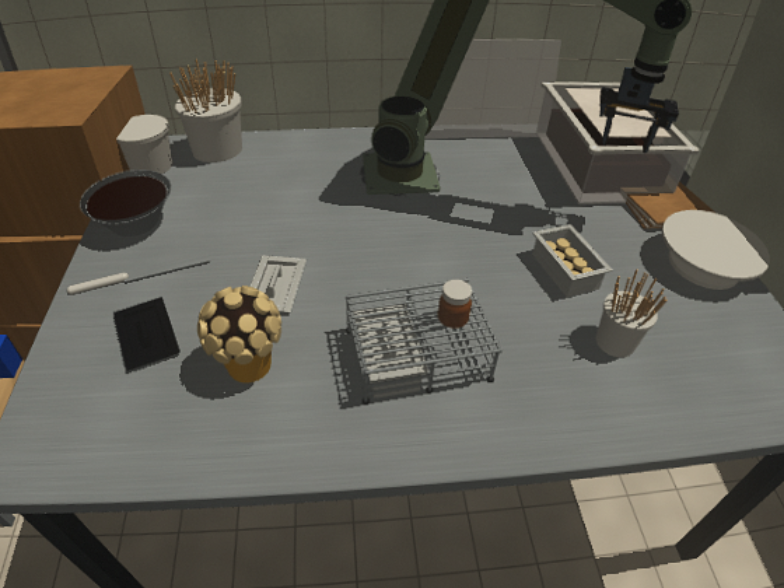

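View pics/side0.png

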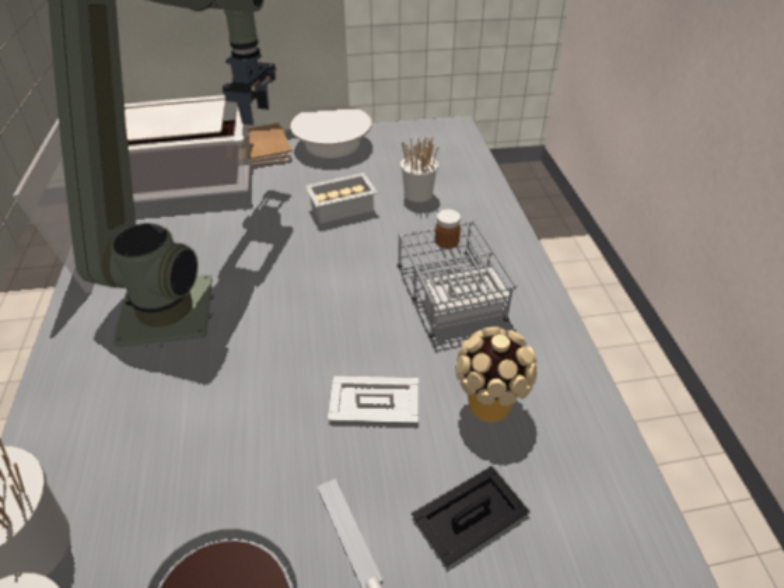

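The scene view shows the steel lid at scene px (198,202), side px (268,284). Its rival is the black look-alike at scene (107,240), side (335,367). The neighbour's lid is inside the rack at scene (278,250). The open pan is at (409,186), with the empty bay on the left (+y) under the jar at (323,216). I choose the silver lid, check it in a crop, and fit the poses.

```bash
cat >> h.py <<'E'
def fit(P,L,W):
    """pose of an L x W rectangle round points, outlier-robust by percentile support; yaw of long side"""
    best=None
    for a in np.radians(np.arange(-90,90,.5)):
        c,s=np.cos(a),np.sin(a); u=P[:,0]*c+P[:,1]*s; v=-P[:,0]*s+P[:,1]*c
        e=[np.percentile(u,[.7,99.3]),np.percentile(v,[.7,99.3])]
        k=(abs(np.ptp(e[0])-L)+abs(np.ptp(e[1])-W))
        if best is None or k<best[0]: m=[e[0].mean(),e[1].mean()]; best=(k,m[0]*c-m[1]*s,m[0]*s+m[1]*c,np.degrees(a),np.ptp(e[0]),np.ptp(e[1]))
    return np.round(best[1:],1)
E
python3 - <<'E'
from h import *
for c in("scene","side"):
    f=dict(np.load(c+"0.npz")); P=cloud(f)
    def reg(x,y,r,z0,z1): return P[(np.hypot(P[:,0]-x,P[:,1]-y)<r)&(P[:,2]>z0)&(P[:,2]<z1)]
    for n,a,L,W in(("pan",(463,340,125,57,72),176,108),("lid",(445,-330,125,6,20),176,108),("racktop",(735,-37,200,95,110),181+7,255)):
        Q=reg(*a); print(c,n,len(Q),fit(Q,L,W) if len(Q)>20 else "", np.percentile(Q[:,2],[5,50,95]).round(1))
    if c=="side": save(f,"lidcrop.png",(215,240,395,410),3)
    rf={"scene":(292,206),"side":(296,190)}[c]; print("rack_front",world(f,rf,101.5))
    h={"scene":(193,199),"side":(270,279)}[c]; print("handle",world(f,h,28))
    H=reg(445,-330,60,24,45); print("handle pts",len(H),H.mean(0) if len(H) else"")
f=grab_frame("wrist"); R=cv2.Rodrigues(f["rvec"])[0]; print("cam",-R.T@f["tvec"],R[2],R[0],f["fx"])
E
```

```text
scene pan 494 [452.2 346.1  15.  176.  110.6] [58.3 63.4 66.4]
scene lid 523 [ 453.2 -333.2  -10.5  175.9  108.2] [ 8.2 12.4 15.3]
scene racktop 2061 [682.9 -41.4   6.5 196.  252.2] [ 97.  101.5 104.5]
rack_front [[590.44110936 -51.54224167 101.5       ]]
handle [[ 460.308033  -342.7490635   28.       ]]
handle pts 68 [ 458.6395743  -333.39530528   31.26141696]
side pan 309 [450.8 344.8  11.  174.3 114.1] [58.1 63.5 68.1]
side lid 1097 [ 453.4 -336.   -11.   173.   109.2] [ 8.5 13.2 16.5]
side racktop 1156 [679.4 -41.3   7.5 195.8 253.1] [ 97.3 103.4 107.2]
rack_front [[585.11668671 -52.90094775 101.5       ]]
handle [[ 462.76808374 -330.44770711   28.        ]]
handle pts 121 [ 453.60906846 -337.5503225    31.28640435]
cam [159.89284342 559.60922657 384.39197676] [ 0.26276177 -0.11659693 -0.95778986] [4.07245414e-01 9.13318608e-01 5.41228354e-04] 378.73602303448956
```

View pics/lidcrop.png

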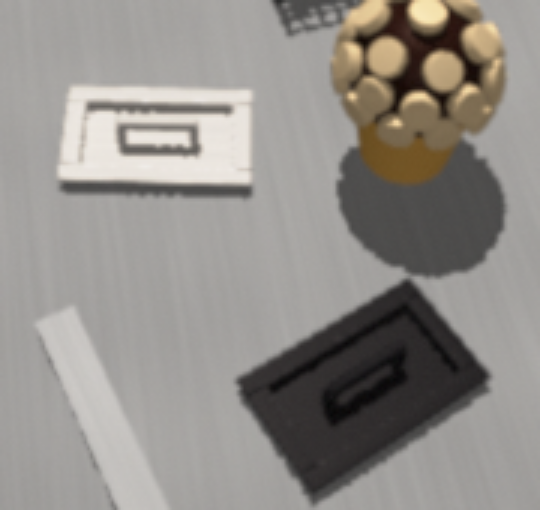

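The crop confirms the silver dished lid (crop px (155,140)), clearly distinct from the black one (365,390). I'll move over the pan and refine with the wrist camera.

Call:
{"fn": "move_arm", "kwargs": {
  "plan": [
    {"x": -34, "y": -9.4, "z": -5},
    {"x": -34, "y": -9.4, "z": -5},
    {"x": -34, "y": -9.4, "z": -5},
    {"x": -34, "y": -9.4, "z": -5},
    {"x": -34, "y": -9.4, "z": -5},
    {"x": -34, "y": -9.4, "z": -5},
    {"x": -34, "y": -9.4},
    {"x": -34, "y": -9.4},
    {},
    {}
  ],
  "grip": 1
}}

```text
schema error: expected keys x, y, z, rx, ry, rz
```

```bash
cat >> h.py <<'E'
def look(x,y,r,z0,z1,L,W,n=None):
    f=grab_frame("wrist"); P=cloud(f); s=state()
    Q=P[(np.hypot(P[:,0]-x,P[:,1]-y)<r)&(P[:,2]>z0)&(P[:,2]<z1)]
    print("t",s["time_s"],np.round(s["ee_pos"],1),np.round(s["ee_rot"],1),"fit",len(Q),fit(Q,L,W),"z",np.percentile(Q[:,2],[5,50,95]).round(1))
    if n: save(f,n,s=1.4)
    return f,P
E
python3 -c "
from h import *
look(452,346,125,57,72,176,108,'pan1.png')"
```

```text
t 1.6 [234.4 525.1 214. ] [180.    0.  155.9] fit 1300 [384.1 361.1 -47.   68.7  92.3] z [62.6 64.4 65.6]
```

Call:
{"fn": "move_arm", "kwargs": {
  "plan": [
    {"x": -34, "y": -9.4, "z": -5, "rx": 0, "ry": 0, "rz": 0},
    {"x": -34, "y": -9.4, "z": -5, "rx": 0, "ry": 0, "rz": 0},
    {"x": -34, "y": -9.4, "z": -5, "rx": 0, "ry": 0, "rz": 0},
    {"x": -34, "y": -9.4, "z": -5, "rx": 0, "ry": 0, "rz": 0},
    {"x": -34, "y": -9.4, "z": -5, "rx": 0, "ry": 0, "rz": 0},
    {"x": -34, "y": -9.4, "z": -5, "rx": 0, "ry": 0, "rz": 0},
    {"x": -34, "y": -9.4, "z": 0, "rx": 0, "ry": 0, "rz": 0},
    {"x": -34, "y": -9.4, "z": 0, "rx": 0, "ry": 0, "rz": 0},
    {"x": 0, "y": 0, "z": 0, "rx": 0, "ry": 0, "rz": 0}
  ],
  "grip": 1
}}

```text
time_s: 2.5
ee_pos: [454.9, 343.1, 243.9]
ee_rot: [-180.0, 0.1, 155.7]
force: [-0.7, 0.0, 0.0]
gripper_width: 91.1
gripper_force: 0.0
```

```bash
python3 -c "
from h import *
look(452,346,125,57,72,176,108,'pan1.png')"
```

```text
t 2.55 [453.3 344.4 243.8] [-180.    -0.   155.8] fit 7195 [449.2 348.9  14.5 174.7 108.1] z [61.9 64.5 65.8]
```

Call:
{"fn": "move_arm", "kwargs": {
  "plan": [
    {"x": -29, "y": -32.6, "z": 0, "rx": 0, "ry": 0, "rz": 0},
    {"x": -29, "y": -32.6, "z": 0, "rx": 0, "ry": 0, "rz": 0},
    {"x": -29, "y": -32.6, "z": 0, "rx": 0, "ry": 0, "rz": 0},
    {"x": -29, "y": -32.6, "z": 0, "rx": 0, "ry": 0, "rz": 0},
    {"x": -29, "y": -32.6, "z": 0, "rx": 0, "ry": 0, "rz": 0},
    {"x": -29, "y": -32.6, "z": 0, "rx": 0, "ry": 0, "rz": 0},
    {"x": -29, "y": -32.6, "z": 0, "rx": 0, "ry": 0, "rz": 0},
    {"x": -29, "y": -32.6, "z": 0, "rx": 0, "ry": 0, "rz": 0},
    {"x": 0, "y": 0, "z": 0, "rx": 0, "ry": 0, "rz": 0.14},
    {"x": 0, "y": 0, "z": 0, "rx": 0, "ry": 0, "rz": 0.145}
  ]
}}

```text
time_s: 3.55
ee_pos: [557.6, 12.6, 243.8]
ee_rot: [180.0, -0.0, 139.2]
force: [0.3, -0.5, 0.7]
gripper_width: 91.1
gripper_force: 0.0
```

Call:
{"fn": "move_arm", "kwargs": {
  "plan": [
    {"x": 0, "y": 0, "z": 0, "rx": 0, "ry": 0, "rz": 0.145},
    {"x": 0, "y": 0, "z": 0, "rx": 0, "ry": 0, "rz": 0.145},
    {"x": 0, "y": 0, "z": 0, "rx": 0, "ry": 0, "rz": 0.145},
    {"x": 0, "y": 0, "z": 0, "rx": 0, "ry": 0, "rz": 0.145},
    {"x": 0, "y": 0, "z": 0, "rx": 0, "ry": 0, "rz": 0.145},
    {"x": 0, "y": 0, "z": 0, "rx": 0, "ry": 0, "rz": 0.145},
    {"x": 0, "y": 0, "z": 0, "rx": 0, "ry": 0, "rz": 0.145},
    {"x": 0, "y": 0, "z": 0, "rx": 0, "ry": 0, "rz": 0.145},
    {"x": 0, "y": 0, "z": 0, "rx": 0, "ry": 0, "rz": 0.145},
    {"x": 0, "y": 0, "z": 0, "rx": 0, "ry": 0, "rz": 0.145}
  ]
}}

```text
time_s: 4.55
ee_pos: [557.3, 14.2, 244.0]
ee_rot: [-180.0, -0.0, 56.3]
force: [-0.1, -0.2, 0.3]
gripper_width: 91.1
gripper_force: 0.0
```

Call:
{"fn": "move_arm", "kwargs": {
  "plan": [
    {"x": 0, "y": 0, "z": 0, "rx": 0, "ry": 0, "rz": 0.145},
    {"x": 0, "y": 0, "z": 0, "rx": 0, "ry": 0, "rz": 0.145},
    {"x": 0, "y": 0, "z": 0, "rx": 0, "ry": 0, "rz": 0.145},
    {"x": 0, "y": 0, "z": 0, "rx": 0, "ry": 0, "rz": 0.145},
    {"x": 0, "y": 0, "z": 0, "rx": 0, "ry": 0, "rz": 0.145},
    {"x": 0, "y": 0, "z": 0, "rx": 0, "ry": 0, "rz": 0.145},
    {"x": 0, "y": 0, "z": 0, "rx": 0, "ry": 0, "rz": 0}
  ]
}}

```text
time_s: 5.25
ee_pos: [557.4, 14.0, 244.0]
ee_rot: [-180.0, 0.0, 6.8]
force: [-1.4, 0.5, 0.7]
gripper_width: 91.4
gripper_force: 0.0
```

```bash
python3 -c "
from h import *
f,P=look(684,-41,180,96,107,191,253,'rack1.png')
np.save('rackcloud.npy',P)"
```

```text
t 5.3 [557.4  13.9 244. ] [-180.     0.     6.9] fit 15859 [651.5 -41.7  -9.  190.8 267.3] z [ 97.8 103.  104.7]
```

View pics/rack1.png

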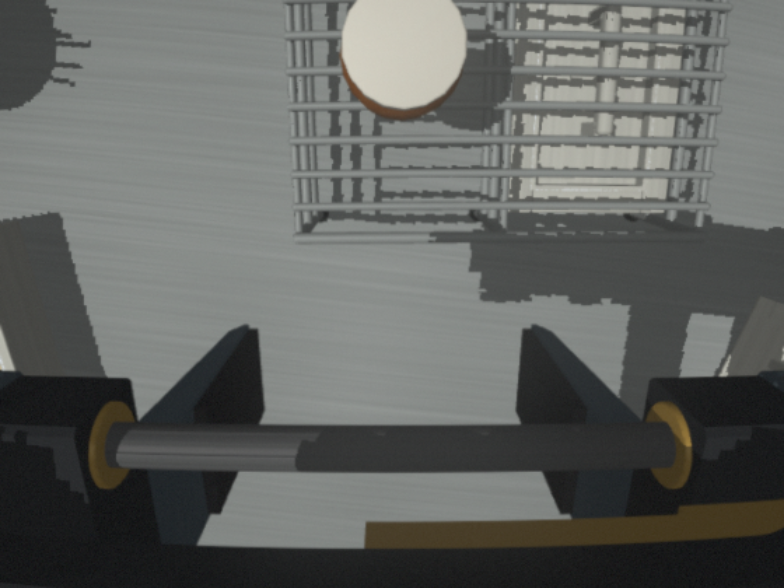

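The view shows the front wire at row ~238, columns 295–705 (in the 1.4× picture). The left bay is empty under the jar, and the neighbour's handle is at (605,100). Now I'll fit the rack frame.

```bash
python3 -c "
from h import *
f=grab_frame('wrist'); P=cloud(f)
Q=P[(P[:,2]>97)&(P[:,2]<106)&(P[:,0]>540)&(P[:,0]<780)&(abs(P[:,1]+41)<160)]
# yaw: sharpest histogram along x' of cross wires
best=[]
for a in np.arange(3,12,.1):
    c,s=np.cos(np.radians(a)),np.sin(np.radians(a)); h=np.histogram(Q[:,0]*c+Q[:,1]*s,np.arange(500,800,1.))[0]; best.append(((h.astype(float)**2).sum(),a))
a=max(best)[1]; c,s=np.cos(np.radians(a)),np.sin(np.radians(a)); u=Q[:,0]*c+Q[:,1]*s; v=-Q[:,0]*s+Q[:,1]*c
h,e=np.histogram(u,np.arange(540,800,2.)); print('yaw',a); print([(int(x),int(n)) for x,n in zip(e,h) if n>60][:40])
u0=e[np.nonzero(h>60)[0][0]]; F=(u<u0+9); 
print('front u',np.percentile(u[F],[2,50,98]),'v',np.percentile(v[F],[.5,2,98,99.5]))
h,e=np.histogram(v,np.arange(-300,200,2.)); print([(int(x),int(n)) for x,n in zip(e,h) if n>170])
for d in landmark_of('wrist','rack_front'): print(d['p'],d['point'],world(f,d['point'],101.5))
print(world(f,[[295/1.4,238/1.4],[705/1.4,237/1.4]],101.5))
"
```

```text
yaw 7.300000000000004
[(570, 180), (572, 577), (574, 660), (576, 844), (578, 211), (590, 309), (592, 685), (594, 780), (596, 83), (610, 616), (612, 788), (614, 463), (628, 315), (630, 760), (632, 765), (634, 136), (648, 653), (650, 652), (652, 369), (666, 331), (668, 619), (670, 532), (672, 67), (684, 62), (686, 681), (688, 602), (690, 240), (704, 487), (706, 410), (708, 133)]
front u [571.48252036 575.39941071 578.44173924] v [-248.9340658  -245.44069572   -2.16970359    1.0541063 ]
[(-250, 295), (-248, 401), (-246, 185), (-128, 193), (-126, 398), (-124, 430), (-4, 257), (-2, 434), (0, 317)]
0.86 [362.3, 168.4] [[586.62739943 -52.41372494 101.5       ]]
0.31 [404.0, 57.9] [[678.44137151 -69.93921224 101.5       ]]
[[ 569.76062532   74.08911878  101.5       ]
 [ 601.93687234 -176.14526763  101.5       ]]
```

Call:
{"fn": "move_arm", "kwargs": {
  "plan": [
    {"x": -18, "y": 41.7, "z": 0, "rx": 0, "ry": 0, "rz": 0},
    {"x": -18, "y": 41.7, "z": 0, "rx": 0, "ry": 0, "rz": 0},
    {"x": -18, "y": 41.7, "z": 0, "rx": 0, "ry": 0, "rz": 0},
    {"x": -18, "y": 41.7, "z": 0, "rx": 0, "ry": 0, "rz": 0},
    {"x": -18, "y": 41.7, "z": 0, "rx": 0, "ry": 0, "rz": 0},
    {"x": -18, "y": 41.7, "z": 0, "rx": 0, "ry": 0, "rz": 0},
    {"x": -18, "y": 41.7, "z": 0, "rx": 0, "ry": 0, "rz": 0.104},
    {"x": -18, "y": 41.7, "z": 0, "rx": 0, "ry": 0, "rz": 0.104},
    {"x": 0, "y": 0, "z": 0, "rx": 0, "ry": 0, "rz": 0.104},
    {"x": 0, "y": 0, "z": 0, "rx": 0, "ry": 0, "rz": 0}
  ]
}}

```text
time_s: 6.4
ee_pos: [448.5, -334.6, 243.7]
ee_rot: [-180.0, 0.0, -11.2]
force: [0.2, 0.3, 0.1]
gripper_width: 91.1
gripper_force: 0.0
```

```bash
python3 -c "
from h import *
f,P=look(453,-335,125,6,20,176,108,'lid1.png')
H=P[(np.hypot(P[:,0]-453,P[:,1]+335)<60)&(P[:,2]>27)&(P[:,2]<40)]
print(len(H),fit(H,76,10))"
```

```text
t 6.45 [ 448.9 -333.7  243.8] [-180.    0.  -11.] fit 7745 [ 453.2 -333.4  -11.5  174.3  107.9] z [11.9 13.5 14.9]
677 [ 453.6 -333.4  -12.    73.4   10.1]
```

View pics/lid1.png

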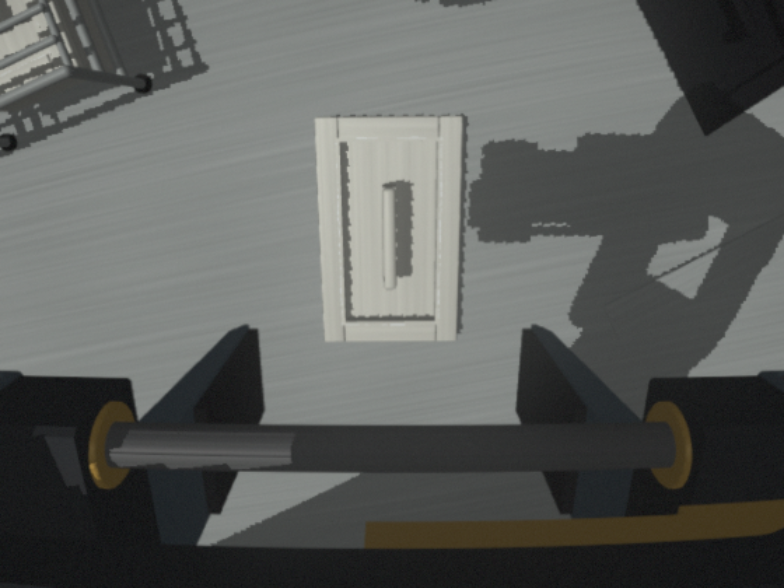

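Call:
{"fn": "move_arm", "kwargs": {
  "plan": [
    {"x": 4.3, "y": -1.1, "z": 45, "rx": 0, "ry": 0, "rz": 0.01},
    {"x": 0, "y": 0, "z": 45, "rx": 0, "ry": 0, "rz": 0},
    {"x": 0, "y": 0, "z": 45, "rx": 0, "ry": 0, "rz": 0},
    {"x": 0, "y": 0, "z": 45, "rx": 0, "ry": 0, "rz": 0},
    {"x": 0, "y": 0, "z": 25, "rx": 0, "ry": 0, "rz": 0},
    {"x": 0, "y": 0, "z": 15, "rx": 0, "ry": 0, "rz": 0},
    {"x": 0, "y": 0, "z": 6, "rx": 0, "ry": 0, "rz": 0},
    {"x": 0, "y": 0, "z": 0, "rx": 0, "ry": 0, "rz": 0}
  ],
  "grip": 0.5,
  "squeeze": 40
}}

```text
time_s: 7.25
ee_pos: [453.8, -332.5, 17.5]
ee_rot: [-180.0, 0.1, -11.6]
force: [-0.2, 0.3, -0.2]
gripper_width: 45.4
gripper_force: 0.0
```

Call:
{"fn": "move_arm", "kwargs": {
  "plan": [
    {"x": 0, "y": 0, "z": 0, "rx": 0, "ry": 0, "rz": 0},
    {"x": 0, "y": 0, "z": 0, "rx": 0, "ry": 0, "rz": 0},
    {"x": 0, "y": 0, "z": 0, "rx": 0, "ry": 0, "rz": 0},
    {"x": 0, "y": 0, "z": 0, "rx": 0, "ry": 0, "rz": 0},
    {"x": 0, "y": 0, "z": 0, "rx": 0, "ry": 0, "rz": 0},
    {"x": 0, "y": 0, "z": 0, "rx": 0, "ry": 0, "rz": 0},
    {"x": 0, "y": 0, "z": 0, "rx": 0, "ry": 0, "rz": 0}
  ],
  "grip": 0
}}

```text
time_s: 7.95
ee_pos: [453.7, -333.8, 18.4]
ee_rot: [180.0, -0.0, -11.8]
force: [-0.8, -0.0, 4.6]
gripper_width: 9.9
gripper_force: 40.0
```

Call:
{"fn": "move_arm", "kwargs": {
  "plan": [
    {"x": 0, "y": 0, "z": -10, "rx": 0, "ry": 0, "rz": 0},
    {"x": 0, "y": 0, "z": -25, "rx": 0, "ry": 0, "rz": 0},
    {"x": 0, "y": 0, "z": -35, "rx": 0, "ry": 0, "rz": -0.09},
    {"x": 0, "y": 0, "z": -35, "rx": 0, "ry": 0, "rz": -0.09},
    {"x": 0, "y": 0, "z": -35, "rx": 0, "ry": 0, "rz": -0.09},
    {"x": 0, "y": 0, "z": -10, "rx": 0, "ry": 0, "rz": -0.09},
    {"x": 0, "y": 0, "z": 0, "rx": 0, "ry": 0, "rz": -0.09},
    {"x": 0, "y": 0, "z": 0, "rx": 0, "ry": 0, "rz": 0}
  ]
}}

```text
time_s: 8.75
ee_pos: [453.3, -333.1, 168.5]
ee_rot: [-180.0, -0.0, 14.0]
force: [0.5, -0.5, -2.5]
gripper_width: 9.7
gripper_force: 40.0
```

```bash
python3 -c "
from h import *
f,P=look(450,-335,125,148,175,176,108)
s=state();print(s['force'],s['torque'],s['gripper_width'])
H=P[(np.hypot(P[:,0]-453,P[:,1]+335)<60)&(P[:,2]>140)&(P[:,2]<190)]
print(np.histogram(H[:,2],np.arange(140,192,4)))
p=s['ee_pos'];a=np.radians(s['ee_rot'][2]);d=np.array([449.2,348.9])-p[:2];print(d@[np.cos(a),np.sin(a)],d@[np.sin(a),-np.cos(a)])"
```

```text
t 8.8 [ 453.1 -333.   167.9] [-179.9    0.    13.9] fit 39778 [ 463.7 -332.5   19.5  158.5  108.1] z [151.9 162.4 164.5]
[-0.50639068 -0.27173742 -1.95755618] [-0.0635219   0.1563347   0.04077678] 9.39059679774392
(array([    0,     0,  2225, 11176,   359,  4535,  1568,   124,   171,
         207,  2276,   507]), array([140, 144, 148, 152, 156, 160, 164, 168, 172, 176, 180, 184, 188]))
160.27730053030902 -662.800006182011
```

Call:
{"fn": "move_arm", "kwargs": {
  "plan": [
    {"x": 5, "y": -20, "z": 0, "rx": 0, "ry": 0, "rz": 0},
    {"x": 10, "y": -40, "z": 0, "rx": 0, "ry": 0, "rz": 0},
    {"x": 10.7, "y": -45, "z": 0, "rx": 0, "ry": 0, "rz": 0},
    {"x": 10.7, "y": -45, "z": 0, "rx": 0, "ry": 0, "rz": 0},
    {"x": 10.7, "y": -45, "z": 0, "rx": 0, "ry": 0, "rz": 0},
    {"x": 10.7, "y": -45, "z": 0, "rx": 0, "ry": 0, "rz": 0},
    {"x": 10.7, "y": -45, "z": 0, "rx": 0, "ry": 0, "rz": 0},
    {"x": 10.7, "y": -45, "z": 0, "rx": 0, "ry": 0, "rz": 0},
    {"x": 10.7, "y": -45, "z": 0, "rx": 0, "ry": 0, "rz": 0},
    {"x": 10.7, "y": -45, "z": 0, "rx": 0, "ry": 0, "rz": 0}
  ]
}}

```text
time_s: 9.8
ee_pos: [447.7, 100.8, 167.6]
ee_rot: [-180.0, 0.1, 14.0]
force: [0.4, 0.6, -2.2]
gripper_width: 9.8
gripper_force: 40.0
```

Call:
{"fn": "move_arm", "kwargs": {
  "plan": [
    {"x": 10.7, "y": -45, "z": 0, "rx": 0, "ry": 0, "rz": 0},
    {"x": 10.7, "y": -45, "z": 0, "rx": 0, "ry": 0, "rz": 0},
    {"x": 10.7, "y": -45, "z": 0, "rx": 0, "ry": 0, "rz": 0},
    {"x": 10.7, "y": -45, "z": 0, "rx": 0, "ry": 0, "rz": 0},
    {"x": 10.7, "y": -40, "z": 0, "rx": 0, "ry": 0, "rz": 0},
    {"x": 6, "y": -20, "z": 0, "rx": 0, "ry": 0, "rz": 0},
    {"x": 0, "y": 0, "z": 0, "rx": 0, "ry": 0, "rz": 0},
    {"x": 0, "y": 0, "z": 0, "rx": 0, "ry": 0, "rz": 0}
  ]
}}

```text
time_s: 10.6
ee_pos: [447.5, 345.5, 167.2]
ee_rot: [179.9, 0.1, 14.1]
force: [0.0, -0.5, -2.2]
gripper_width: 9.6
gripper_force: 40.0
```

```bash
python3 -c "
from h import *
f,P=look(450,349,125,57,72,176,108,'over1.png')
s=state()
Q=P[(np.hypot(P[:,0]-450,P[:,1]-349)<125)&(P[:,2]>159)&(P[:,2]<170)]
print('plane',np.linalg.lstsq(np.c_[Q[:,:2]-s['ee_pos'][:2],np.ones(len(Q))],Q[:,2],rcond=None)[0])
a=np.radians(s['ee_rot'][2]);d=Q[:,:2]-s['ee_pos'][:2];v=d@[np.sin(a),-np.cos(a)];u=d@[np.cos(a),np.sin(a)]
print('lid in tool: v',np.percentile(v,[.7,99.3]),'u',np.percentile(u,[.7,99.3]))
for b in(-50,0,50,80):
  m=abs(u-b)<4; print(b,m.sum(),np.percentile(v[m],[2,98]) if m.sum()>20 else '')
s=grab_frame('scene');P=cloud(s);Q=P[(np.hypot(P[:,0]-449,P[:,1]-349)<125)&(P[:,2]>57)&(P[:,2]<72)];print('scene pan',len(Q),fit(Q,176,108))
f=dict(np.load('scene0.npz'));P=cloud(f)
"
```

```text
t 10.65 [447.8 344.8 167.4] [1.799e+02 1.000e-01 1.400e+01] fit 74 [528.7 395.   59.   35.8  35.6] z [62.7 64.  65.1]
plane [-2.69293492e-03  2.79430242e-05  1.62340329e+02]
lid in tool: v [-55.2460123   51.25593459] u [-4.66114047 87.26470915]
-50 0 
0 1023 [-54.69115206  50.97830778]
50 1285 [-54.76468759  50.90348924]
80 4285 [-53.3504592   49.23245076]
scene pan 431 [451.4 345.7  14.5 179.2 108.5]
```

View pics/over1.png

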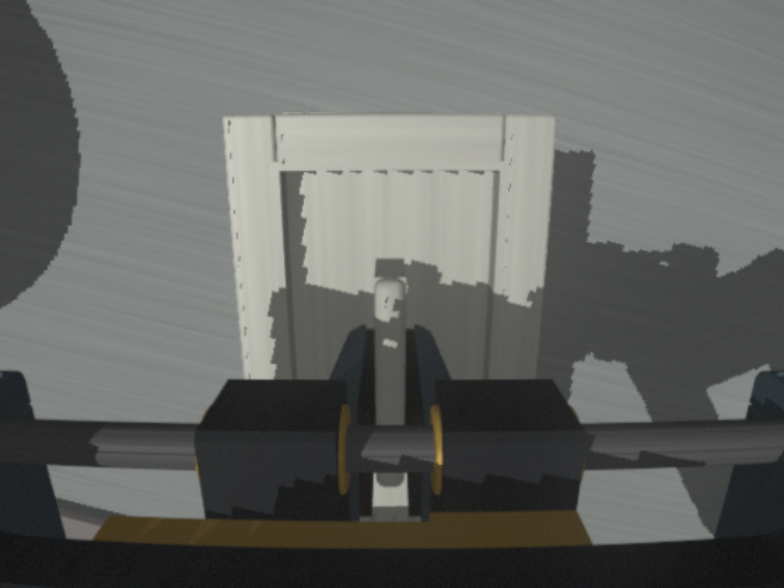

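```bash
python3 -c "
from h import *
s=state();print(s['ee_pos'],s['ee_rot'])
for c in('scene','side'):
  f=grab_frame(c);P=cloud(f)
  Q=P[(np.hypot(P[:,0]-448,P[:,1]-345)<125)&(P[:,2]>157)&(P[:,2]<171)]; print(c,'lid',len(Q),fit(Q,176,108),np.median(Q[:,2]))
  for g in(f,dict(np.load(c+'0.npz'))):
    P=cloud(g);Q=P[(np.hypot(P[:,0]-449,P[:,1]-347)<115)&(P[:,2]>58)&(P[:,2]<71)]; print(c,'pan',len(Q),fit(Q,176,108),cv2.minAreaRect(Q[:,:2].astype(np.float32)))
"
```

```text
[448.09135162 344.54924617 167.60440694] [1.79950951e+02 8.74125792e-02 1.39683765e+01]
scene lid 550 [451.3 343.   14.5 176.2 108.1] 161.08684191386385
scene pan 412 [452.2 346.6  13.5 176.1 109.2] ((450.5875244140625, 346.5646667480469), (181.306640625, 110.61189270019531), 13.99360179901123)
scene pan 472 [452.4 346.1  14.  175.8 110.5] ((452.0085754394531, 347.3200988769531), (177.67002868652344, 114.82904052734375), 13.7608060836792)
side lid 381 [448.8 340.8  15.  171.7 109.6] 162.15460925910583
side pan 296 [450.7 346.2  13.5 172.3 110.7] ((451.2854309082031, 346.1399230957031), (174.21302795410156, 113.65072631835938), 14.350244522094727)
side pan 294 [450.8 344.8  11.  174.5 114.2] ((451.70208740234375, 345.46368408203125), (175.83651733398438, 115.50159454345703), 12.340265274047852)
```

Call:
{"fn": "move_arm", "kwargs": {
  "plan": [
    {"x": 2.3, "y": -3.6, "z": 20, "rx": 0, "ry": 0, "rz": 0},
    {"x": 0, "y": 0, "z": 30, "rx": 0, "ry": 0, "rz": 0},
    {"x": 0, "y": 0, "z": 20, "rx": 0, "ry": 0, "rz": 0},
    {"x": 0, "y": 0, "z": 8, "rx": 0, "ry": 0, "rz": 0},
    {"x": 0, "y": 0, "z": 0, "rx": 0, "ry": 0, "rz": 0},
    {"x": 0, "y": 0, "z": 3, "rx": 0, "ry": 0, "rz": 0},
    {"x": 0, "y": 0, "z": 2, "rx": 0, "ry": 0, "rz": 0},
    {"x": 0, "y": 0, "z": 0, "rx": 0, "ry": 0, "rz": 0}
  ]
}}

```text
time_s: 11.6
ee_pos: [450.5, 350.0, 85.6]
ee_rot: [-180.0, -0.1, 14.0]
force: [-0.2, -0.1, -1.3]
gripper_width: 10.0
gripper_force: 40.0
```

```bash
python3 -c "
from h import *
s=state();print(s['ee_pos'],s['ee_rot'],s['force'],s['torque'])
"
```

```text
[450.52137468 349.95195566  85.58933767] [-1.79968500e+02 -6.57481061e-02  1.40240003e+01] [-0.17254569 -0.06353928 -1.26085287] [-0.02993598  0.14157537  0.0114122 ]
```

Call:
{"fn": "move_arm", "kwargs": {
  "plan": [
    {"x": -0.6, "y": 0.4, "z": 2, "rx": 0, "ry": 0, "rz": 0},
    {"x": 0, "y": 0, "z": 2, "rx": 0, "ry": 0, "rz": 0},
    {"x": 0, "y": 0, "z": 2, "rx": 0, "ry": 0, "rz": 0},
    {"x": 0, "y": 0, "z": 0, "rx": 0, "ry": 0, "rz": 0}
  ]
}}

```text
time_s: 12.0
ee_pos: [449.5, 349.1, 78.6]
ee_rot: [180.0, 0.0, 14.0]
force: [-0.9, 0.7, -0.8]
gripper_width: 9.3
gripper_force: 40.0
```

```bash
python3 -c "
from h import *
s=state();print(s['ee_pos'],s['ee_rot'],s['force'],s['torque'])
"
```

```text
[449.51345299 349.09930585  78.61131257] [1.79989116e+02 3.43083254e-02 1.40294596e+01] [-0.90229556  0.72744869 -0.77498698] [-0.06563003  0.12308593  0.03923155]
```

Call:
{"fn": "move_arm", "kwargs": {
  "plan": [
    {"x": 0, "y": 0, "z": 2, "rx": 0, "ry": 0, "rz": 0},
    {"x": 0, "y": 0, "z": 2, "rx": 0, "ry": 0, "rz": 0},
    {"x": 0, "y": 0, "z": 1, "rx": 0, "ry": 0, "rz": 0},
    {"x": 0, "y": 0, "z": 0, "rx": 0, "ry": 0, "rz": 0}
  ]
}}

```text
time_s: 12.4
ee_pos: [449.6, 349.2, 73.7]
ee_rot: [180.0, 0.0, 14.0]
force: [0.4, -0.3, -1.9]
gripper_width: 9.5
gripper_force: 40.0
```

Call:
{"fn": "move_arm", "kwargs": {
  "plan": [
    {"x": 0, "y": 0, "z": 1, "rx": 0, "ry": 0, "rz": 0},
    {"x": 0, "y": 0, "z": 0, "rx": 0, "ry": 0, "rz": 0}
  ]
}}

```text
time_s: 12.6
ee_pos: [449.7, 349.2, 73.4]
ee_rot: [-180.0, -0.0, 14.0]
force: [-1.5, -0.1, 1.4]
gripper_width: 9.7
gripper_force: 40.0
```

Call:
{"fn": "move_arm", "kwargs": {
  "plan": [
    {"x": 0, "y": 0, "z": 1, "rx": 0, "ry": 0, "rz": 0},
    {"x": 0, "y": 0, "z": 0, "rx": 0, "ry": 0, "rz": 0}
  ]
}}

```text
time_s: 12.8
ee_pos: [449.8, 349.2, 73.4]
ee_rot: [-180.0, -0.0, 14.0]
force: [-2.8, -2.3, 8.9]
gripper_width: 10.0
gripper_force: 40.0
```

Call:
{"fn": "move_arm", "kwargs": {
  "plan": [
    {"x": 0, "y": 0, "z": 0, "rx": 0, "ry": 0, "rz": 0},
    {"x": 0, "y": 0, "z": 0, "rx": 0, "ry": 0, "rz": 0},
    {"x": 0, "y": 0, "z": 0, "rx": 0, "ry": 0, "rz": 0}
  ],
  "grip": 0.4
}}

```text
time_s: 13.1
ee_pos: [449.8, 349.3, 71.8]
ee_rot: [-180.0, -0.0, 14.0]
force: [-0.2, -0.8, -0.3]
gripper_width: 31.0
gripper_force: 0.0
```

```bash
python3 -c "
from h import *
s=state();print(s['time_s'],s['ee_pos'],s['force'],s['gripper_width'])
for c in('wrist','scene','side'):
  f=grab_frame(c);P=cloud(f)
  Q=P[(np.hypot(P[:,0]-449,P[:,1]-349)<112)&(P[:,2]>58)&(P[:,2]<80)]; print(c,len(Q),fit(Q,176,108),np.percentile(Q[:,2],[5,50,95]))
  Q=Q[abs(Q[:,2]-68)<6];print('slope over 100',100*np.linalg.lstsq(np.c_[Q[:,:2]-[449,349],np.ones(len(Q))],Q[:,2],rcond=None)[0])
  save(f,c+'_seat.png',s=1.4)
  if c=='side':save(f,'seat_side.png',(180,90,320,190),5)
"
```

```text
13.1 [449.79533734 349.30767121  71.82390319] [-0.24164654 -0.79035895 -0.28875812] 30.95438909229767
wrist 29226 [457.9 353.8  10.5 159.5 109.8] [58.13875775 68.30184645 69.70824126]
slope over 100 [8.91349872e-01 5.95590989e-01 6.77982345e+03]
scene 749 [452.2 346.7  14.5 176.8 109.9] [58.59809442 66.89862007 73.00926305]
slope over 100 [-1.04486208e+00  9.74427159e-01  6.75944676e+03]
side 495 [450.7 343.3   9.5 175.6 109.1] [58.86016061 67.2592364  74.59144436]
slope over 100 [ 6.68552253e-01 -1.94064775e+00  6.72846085e+03]
```

View pics/seat_side.png

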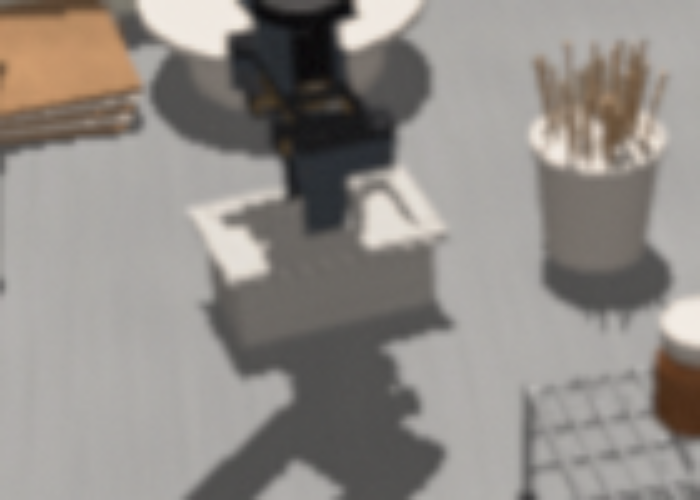

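The lid reads level at z≈68–69, and the side crop shows it flush on the pan (crop px ~(320,220)). I'll grip again, turn the pan to the rack's yaw, and drag it in front of the bay.

Call:
{"fn": "move_arm", "kwargs": {
  "plan": [
    {"x": 0, "y": 0, "z": 0, "rx": 0, "ry": 0, "rz": 0},
    {"x": 0, "y": 0, "z": 0, "rx": 0, "ry": 0, "rz": 0},
    {"x": 0, "y": 0, "z": 0, "rx": 0, "ry": 0, "rz": 0},
    {"x": 0, "y": 0, "z": 0, "rx": 0, "ry": 0, "rz": 0},
    {"x": 0, "y": 0, "z": 0, "rx": 0, "ry": 0, "rz": 0.03},
    {"x": 0, "y": 0, "z": 0, "rx": 0, "ry": 0, "rz": 0.04},
    {"x": 0, "y": 0, "z": 0, "rx": 0, "ry": 0, "rz": 0.03},
    {"x": 0, "y": 0, "z": 0, "rx": 0, "ry": 0, "rz": 0.017},
    {"x": 0, "y": 0, "z": 0, "rx": 0, "ry": 0, "rz": 0}
  ],
  "grip": 0,
  "squeeze": 50
}}

```text
time_s: 14.15
ee_pos: [449.6, 348.9, 72.0]
ee_rot: [180.0, 0.0, 7.3]
force: [-0.5, -1.3, 0.8]
gripper_width: 9.6
gripper_force: 50.0
```

Call:
{"fn": "move_arm", "kwargs": {
  "plan": [
    {"x": -1, "y": 5, "z": 0, "rx": 0, "ry": 0, "rz": 0},
    {"x": -1, "y": 12, "z": 0, "rx": 0, "ry": 0, "rz": 0},
    {"x": -1.6, "y": 18, "z": 0, "rx": 0, "ry": 0, "rz": 0},
    {"x": -1.6, "y": 20, "z": 0, "rx": 0, "ry": 0, "rz": 0},
    {"x": -1.6, "y": 20, "z": 0, "rx": 0, "ry": 0, "rz": 0},
    {"x": -1.6, "y": 20, "z": 0, "rx": 0, "ry": 0, "rz": 0},
    {"x": -1.6, "y": 20, "z": 0, "rx": 0, "ry": 0, "rz": 0},
    {"x": -1.6, "y": 20, "z": 0, "rx": 0, "ry": 0, "rz": 0},
    {"x": -1.6, "y": 20, "z": 0, "rx": 0, "ry": 0, "rz": 0},
    {"x": -1.6, "y": 20, "z": 0, "rx": 0, "ry": 0, "rz": 0}
  ]
}}

```text
time_s: 15.15
ee_pos: [457.9, 174.3, 72.4]
ee_rot: [-179.8, -0.1, 7.2]
force: [1.1, 4.5, -2.7]
gripper_width: 9.3
gripper_force: 50.0
```

Call:
{"fn": "move_arm", "kwargs": {
  "plan": [
    {"x": -1.6, "y": 20, "z": 0, "rx": 0, "ry": 0, "rz": 0},
    {"x": -1.6, "y": 20, "z": 0, "rx": 0, "ry": 0, "rz": 0},
    {"x": -1.6, "y": 20, "z": 0, "rx": 0, "ry": 0, "rz": 0},
    {"x": -1.6, "y": 20, "z": 0, "rx": 0, "ry": 0, "rz": 0},
    {"x": -1.6, "y": 20, "z": 0, "rx": 0, "ry": 0, "rz": 0},
    {"x": -1.6, "y": 20, "z": 0, "rx": 0, "ry": 0, "rz": 0},
    {"x": -1.6, "y": 20, "z": 0, "rx": 0, "ry": 0, "rz": 0},
    {"x": -1.6, "y": 20, "z": 0, "rx": 0, "ry": 0, "rz": 0},
    {"x": -1, "y": 13, "z": 0, "rx": 0, "ry": 0, "rz": 0},
    {"x": 0, "y": 5, "z": 0, "rx": 0, "ry": 0, "rz": 0}
  ]
}}

```text
time_s: 16.15
ee_pos: [465.9, -3.9, 72.5]
ee_rot: [-179.8, 0.0, 7.1]
force: [-3.9, 14.3, 14.4]
gripper_width: 9.3
gripper_force: 50.0
```

Call:
{"fn": "move_arm", "kwargs": {
  "plan": [
    {"x": 0, "y": 0, "z": 0, "rx": 0, "ry": 0, "rz": 0},
    {"x": 0, "y": 0, "z": 0, "rx": 0, "ry": 0, "rz": 0}
  ]
}}

```text
time_s: 16.35
ee_pos: [466.1, -4.2, 71.9]
ee_rot: [-179.9, 0.0, 7.3]
force: [-0.2, 4.1, 1.8]
gripper_width: 9.6
gripper_force: 50.0
```

```bash
cat > bay.py <<'E'
from h import *
f=grab_frame('wrist'); P=cloud(f); s=state(); save(f,'bay%d.png'%(s['time_s']*10),s=1.4)
print(s['time_s'],s['ee_pos'].round(1),s['ee_rot'].round(1),s['force'].round(1),s['gripper_width'])
a=np.radians(s['ee_rot'][2]); d=P[:,:2]-s['ee_pos'][:2]; u=d@[np.cos(a),np.sin(a)]; v=d@[-np.sin(a),np.cos(a)]; z=P[:,2]
L=(abs(z-68)<4)&(u>0)&(u<92)&(abs(v)<75)
for b in(30,50,70,82):
  m=L&(abs(u-b)<5); print('lid u',b,m.sum(),np.percentile(v[m],[2,98]).round(1) if m.sum()>20 else '')
for b in(-40,-20,0,20,40):
  m=L&(abs(v-b)<5); print('lid far edge v',b,np.percentile(u[m],98).round(1) if m.sum()>20 else '')
T=(abs(z-101.5)<6)&(u>60)
for b in(-60,-40,-20,0,20,40,60):
  m=T&(abs(v-b)<5); print('front wire v',b,np.percentile(u[m],2).round(1) if m.sum()>20 else '')
m=T&(u<200); h,e=np.histogram(v[m],np.arange(-200,120,1.)); print('rails',[(int(x),int(n)) for x,n in zip(e,h) if n>np.percentile(h,88)])
E
python3 bay.py
```

```text
16.4 [466.1  -4.2  71.9] [-180.     0.     7.3] [-0.8  4.2  2. ] 9.596386575154375
lid u 30 1536 [-51.7  56.4]
lid u 50 1724 [-51.7  56.6]
lid u 70 3741 [-51.   54.4]
lid u 82 5559 [-50.2  53.9]
lid far edge v -40 87.5
lid far edge v -20 89.5
lid far edge v 0 89.5
lid far edge v 20 89.7
lid far edge v 40 88.4
front wire v -60 109.3
front wire v -40 109.4
front wire v -20 109.4
front wire v 0 109.4
front wire v 20 109.3
front wire v 40 109.4
front wire v 60 109.4
rails [(-98, 50), (-95, 55), (-94, 59), (-93, 50), (-90, 66), (-88, 52), (-87, 55), (-86, 49), (-85, 50), (-84, 63), (-82, 64), (-80, 54), (-79, 53), (-78, 54), (-76, 53), (-75, 56), (-72, 53), (-70, 49), (-69, 55), (-66, 52), (-65, 51), (-63, 50), (-62, 55), (-61, 62), (-60, 54), (-58, 51), (-55, 49), (-53, 50), (51, 49), (55, 49), (57, 48), (58, 48), (60, 50), (61, 64), (62, 50), (63, 49)]
```

```bash
cat >> bay.py <<'E'
w=(u-112.9)%19.05
m=(abs(z-101.5)<6)&(u>60)&(w>5.5)&(w<13.5)&(u<200); h,e=np.histogram(v[m],np.arange(-200,120,1.)); print('rails only',[(int(x),int(n)) for x,n in zip(e,h) if n>5])
for lo,hi in((45,80),(-80,-45)):
  k=m&(v>lo)&(v<hi); print(lo,k.sum(),np.percentile(v[k],[5,50,95]),np.median(z[k]))
for zz in(62,):
  k=(abs(z-zz)<5)&(u>105)&(u<230)&(v>40)&(v<80); print('low rail',k.sum(),np.percentile(v[k],[5,50,95]) if k.sum()>9 else '')
E
python3 bay.py | tail -5; ls pics
```

```text
front wire v 20 109.3
front wire v 40 109.4
front wire v 60 109.4
rails [(-99, 51), (-97, 51), (-95, 54), (-94, 64), (-92, 50), (-91, 53), (-90, 53), (-88, 52), (-87, 49), (-86, 60), (-85, 55), (-83, 59), (-82, 50), (-81, 59), (-80, 59), (-79, 49), (-77, 68), (-75, 59), (-73, 58), (-72, 51), (-71, 55), (-68, 49), (-67, 53), (-66, 52), (-65, 50), (-63, 52), (-62, 59), (-61, 51), (-60, 64), (-59, 50), (-49, 51), (57, 55), (61, 59), (62, 55), (63, 53)]
rails only []
bay164.png
lid1.png
lidcrop.png
over1.png
pan1.png
rack1.png
scene0.png
scene_seat.png
seat_side.png
side0.png
side_seat.png
wrist_seat.pngTraceback (most recent call last):
  File "bay.py", line 17, in <module>
    k=m&(v>lo)&(v<hi); print(lo,k.sum(),np.percentile(v[k],[5,50,95]),np.median(z[k]))
                                        ~~~~~~~~~~~~~^^^^^^^^^^^^^^^^
    return _quantile_unchecked(
        a, q, axis, out, overwrite_input, method, keepdims, weights)
    return _ureduce(a,
                    func=_quantile_ureduce_func,
    ...<5 lines>...
                    overwrite_input=overwrite_input,
                    method=method)
    r = func(a, **kwargs)
    result = _quantile(arr,
                       quantiles=q,
    ...<2 lines>...
                       out=out,
                       weights=wgt)
    slices_having_nans = np.isnan(arr[-1, ...])
                                  ~~~^^^^^^^^^
IndexError: index -1 is out of bounds for axis 0 with size 0
```

View pics/bay164.png

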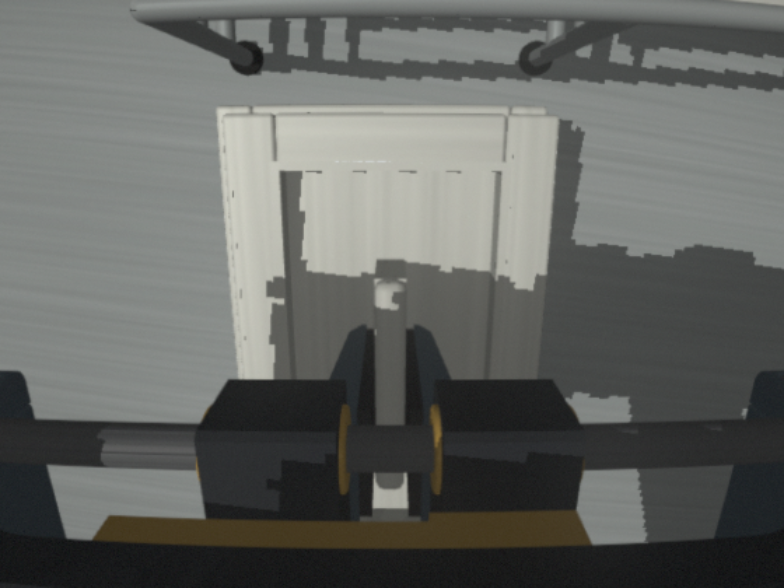

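The view shows the leg feet at (247,58) and (535,58), the lid's far corners at (226,115) and (557,115), and the pan's far flange peeking out at (218,108)–(545,108). So the pan trails about 3 mm to the left of the lid.

```bash
python3 -c "
from h import *
f=grab_frame('wrist');s=state();a=np.radians(7.3)
def q(p,z):
  d=world(f,np.array(p)/1.4,z)[:,:2]-s['ee_pos'][:2]; r=np.c_[d@[np.cos(a),np.sin(a)],d@[-np.sin(a),np.cos(a)]]; print(r.round(1).tolist(),'mid',r.mean(0).round(1))
q([[247,58],[535,58]],2); q([[247,58],[535,58]],5)
q([[226,115],[557,115]],69); q([[218,108],[545,108]],64)
print(s['ee_pos'])
"
```

```text
[[112.7, 62.4], [112.7, -60.9]] mid [112.7   0.8]
[[112.3, 61.7], [112.4, -60.1]] mid [112.3   0.8]
[[87.1, 53.0], [87.2, -51.6]] mid [87.2  0.7]
[[89.5, 57.0], [89.5, -49.1]] mid [89.5  4. ]
[466.08769226  -4.22819667  71.94008896]
```

Call:
{"fn": "move_arm", "kwargs": {
  "plan": [
    {"x": 0, "y": 1.6, "z": 0, "rx": 0, "ry": 0, "rz": 0},
    {"x": 0, "y": 1.6, "z": 0, "rx": 0, "ry": 0, "rz": 0},
    {"x": 0, "y": 0.5, "z": 0, "rx": 0, "ry": 0, "rz": 0},
    {"x": 0, "y": 0, "z": 0, "rx": 0, "ry": 0, "rz": 0},
    {"x": 0, "y": -1, "z": 0, "rx": 0, "ry": 0, "rz": 0},
    {"x": 0, "y": -1, "z": 0, "rx": 0, "ry": 0, "rz": 0},
    {"x": 0, "y": -1.2, "z": 0, "rx": 0, "ry": 0, "rz": 0},
    {"x": 0, "y": 0, "z": 0, "rx": 0, "ry": 0, "rz": 0}
  ]
}}

```text
time_s: 17.3
ee_pos: [466.7, -5.5, 71.9]
ee_rot: [179.9, -0.0, 7.4]
force: [-0.5, -1.1, 0.6]
gripper_width: 9.2
gripper_force: 50.0
```

```bash
python3 -c "
from h import *
f=grab_frame('wrist');s=state();save(f,'bayB.png',(140,60,420,170),2.8)
print(s['time_s'],s['ee_pos'],s['ee_rot'],s['force'])"
```

```text
17.35 [466.67717853  -5.45839701  71.92189843] [ 1.79951969e+02 -2.24365135e-02  7.36116179e+00] [ 0.00272132 -1.93604456  0.80480556]
```

View pics/bayB.png

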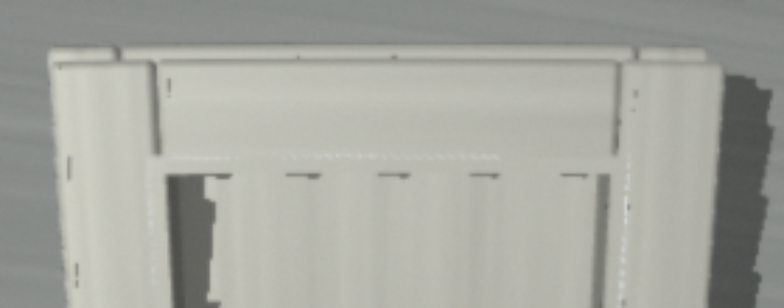

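The crop shows the pan flange from 48 to 706 (row 48) and the lid from 55 to 722 (row 62).

```bash
python3 -c "
from h import *
f=grab_frame('wrist');s=state();a=np.radians(7.3)
def q(p,z):
  d=world(f,np.array(p),z)[:,:2]-s['ee_pos'][:2]; r=np.c_[d@[np.cos(a),np.sin(a)],d@[-np.sin(a),np.cos(a)]]; print(r.round(1).tolist(),'mid',r.mean(0).round(1))
q(np.array([[48,48],[706,48]])/2.8+[140,60],65)
q(np.array([[55,64],[722,64]])/2.8+[140,60],69)
# feet: darkest blobs
g=cv2.cvtColor(f['img'],cv2.COLOR_RGB2GRAY)[:75]
P=world(f,np.array([[176.4,41.4],[382.1,41.4]]),2)
n,_,st,ce=cv2.connectedComponentsWithStats((g<45).astype(np.uint8))
for i in range(1,n):
  if st[i,4]>60: print(st[i],ce[i])
"
```

```text
[[89.4, 56.1], [89.5, -50.1]] mid [89.5  3. ]
[[86.8, 53.9], [86.9, -51.7]] mid [86.9  1.1]
[163  31  23  23 236] [176.91101695  43.22033898]
```

Call:
{"fn": "move_arm", "kwargs": {
  "plan": [
    {"x": 3, "y": 0, "z": 0, "rx": 0, "ry": 0, "rz": 0},
    {"x": 6, "y": 0, "z": 0, "rx": 0, "ry": 0, "rz": 0},
    {"x": 8, "y": 0, "z": 0, "rx": 0, "ry": 0, "rz": 0},
    {"x": 8, "y": 0, "z": 0, "rx": 0, "ry": 0, "rz": 0},
    {"x": 8, "y": 0, "z": 0, "rx": 0, "ry": 0, "rz": 0}
  ]
}}

```text
time_s: 17.9
ee_pos: [494.7, -0.9, 72.1]
ee_rot: [-179.9, 0.6, 7.3]
force: [-11.6, -1.4, 11.1]
gripper_width: 9.7
gripper_force: 50.0
```

Call:
{"fn": "move_arm", "kwargs": {
  "plan": [
    {"x": 8, "y": 0, "z": 0, "rx": 0, "ry": 0, "rz": 0},
    {"x": 8, "y": 0, "z": 0, "rx": 0, "ry": 0, "rz": 0},
    {"x": 8, "y": 0, "z": 0, "rx": 0, "ry": 0, "rz": 0},
    {"x": 8, "y": 0, "z": 0, "rx": 0, "ry": 0, "rz": 0},
    {"x": 8, "y": 0, "z": 0, "rx": 0, "ry": 0, "rz": 0},
    {"x": 6, "y": 0, "z": 0, "rx": 0, "ry": 0, "rz": 0},
    {"x": 3, "y": 0, "z": 0, "rx": 0, "ry": 0, "rz": 0},
    {"x": 0, "y": 0, "z": 0, "rx": 0, "ry": 0, "rz": 0}
  ]
}}

```text
time_s: 18.7
ee_pos: [544.8, 5.4, 72.0]
ee_rot: [-180.0, 0.4, 7.3]
force: [-10.0, -1.5, 9.0]
gripper_width: 9.7
gripper_force: 50.0
```

Call:
{"fn": "move_arm", "kwargs": {
  "plan": [
    {"x": 0, "y": 0, "z": 0, "rx": 0, "ry": 0, "rz": 0},
    {"x": 0, "y": 0, "z": 0, "rx": 0, "ry": 0, "rz": 0},
    {"x": 0, "y": 0, "z": 0, "rx": 0, "ry": 0, "rz": 0},
    {"x": 0, "y": 0, "z": -10, "rx": 0, "ry": 0, "rz": 0},
    {"x": 0, "y": 0, "z": -25, "rx": 0, "ry": 0, "rz": 0},
    {"x": 0, "y": 0, "z": -35, "rx": 0, "ry": 0, "rz": 0},
    {"x": -35, "y": 0, "z": -10, "rx": 0, "ry": 0, "rz": 0},
    {"x": -45, "y": 0, "z": 0, "rx": 0, "ry": 0, "rz": 0},
    {"x": -45, "y": 0, "z": 0, "rx": 0, "ry": 0, "rz": 0},
    {"x": -35, "y": 0, "z": 0, "rx": 0, "ry": 0, "rz": 0}
  ],
  "grip": 0.5
}}

```text
time_s: 19.7
ee_pos: [386.8, -15.1, 152.5]
ee_rot: [-180.0, -0.0, 7.3]
force: [0.8, -0.3, 0.1]
gripper_width: 45.9
gripper_force: 0.0
```

```bash
python3 -c "
from h import *
f=grab_frame('wrist');P=cloud(f);s=state();print(s['time_s'],s['ee_pos'],s['ee_rot'],s['qpos'])
a=np.radians(7.3);u=P[:,:2]@[np.cos(a),np.sin(a)];v=P[:,:2]@[-np.sin(a),np.cos(a)];z=P[:,2]
m=(abs(z-67)<4)&(u>430)&(u<600)&(abs(v+63)<75);
print('lid n',m.sum(),'near u',np.percentile(u[m],[.5,2]),'v',np.percentile(v[m],[1,99]))
Q=P[m];print(np.linalg.lstsq(np.c_[u[m]-500,v[m]+63,np.ones(m.sum())],z[m],rcond=None)[0])
for c in('scene','side'):
  f=grab_frame(c);P=cloud(f);Q=P[(np.hypot(P[:,0]-694,P[:,1]-16)<45)&(P[:,2]>110)];f0=dict(np.load(c+'0.npz'));P=cloud(f0);Q0=P[(np.hypot(P[:,0]-694,P[:,1]-16)<45)&(P[:,2]>110)];print('jar',Q.mean(0)-Q0.mean(0))
"
```

```text
19.75 [380.61070425 -15.20394296 151.73313534] [-179.94955137    0.40394676    7.32115823] [-3.99133928e+00  4.20502595e+00  1.17925251e+02 -3.49981502e-02
  5.82757224e+01  7.87061890e+01]
lid n 10063 near u [450.22712665 450.89173294] v [-115.75405975   -9.24056869]
[1.29644857e-02 3.30382603e-05 6.85754635e+01]
jar [-0.05829577  0.21689936 -0.16709122]
jar [-0.26085091 -0.13560489 -0.49237337]
```

Call:
{"fn": "move_arm", "kwargs": {
  "plan": [
    {"x": 0, "y": 0, "z": 0, "rx": 0, "ry": 0.122, "rz": 0},
    {"x": 0, "y": 0, "z": 0, "rx": 0, "ry": 0.122, "rz": 0},
    {"x": 0, "y": 0, "z": 0, "rx": 0, "ry": 0.122, "rz": 0},
    {"x": 0, "y": 0, "z": 0, "rx": 0, "ry": 0.122, "rz": 0},
    {"x": 0, "y": 0, "z": 0, "rx": 0, "ry": 0.122, "rz": 0},
    {"x": 0, "y": 0, "z": 0, "rx": 0, "ry": 0, "rz": 0}
  ]
}}

```text
time_s: 20.45
ee_pos: [388.7, -11.2, 151.3]
ee_rot: [-179.2, -32.0, 7.3]
force: [-0.1, -0.0, -0.9]
gripper_width: 45.9
gripper_force: 0.0
```

```bash
cat > st.py <<'E'
from h import *
s=state();p=s['ee_pos'];a=np.radians(7.3)
R=cv2.Rodrigues(np.zeros(3))[0]
print(s['time_s'],'u',round(p[0]*np.cos(a)+p[1]*np.sin(a),1),'v',round(-p[0]*np.sin(a)+p[1]*np.cos(a),1),'z',p[2].round(1),s['ee_rot'].round(1),s['force'].round(1),s['qpos'].round(0))
E
python3 st.py
```

```text
20.45 u 384.1 v -60.5 z 151.3 [-179.2  -32.     7.3] [-0.1 -0.  -0.9] [-13.  -8. 139.  31.  22.  43.]
```

Call:
{"fn": "move_arm", "kwargs": {
  "plan": [
    {"x": 0, "y": 0, "z": 0, "rx": 0, "ry": -0.07, "rz": 0},
    {"x": 0, "y": 0, "z": 0, "rx": 0, "ry": -0.07, "rz": 0},
    {"x": 0, "y": 0, "z": 0, "rx": 0, "ry": -0.07, "rz": 0},
    {"x": 0, "y": 0, "z": 0, "rx": 0, "ry": 0, "rz": 0},
    {"x": 0, "y": 0, "z": 0, "rx": 0, "ry": 0, "rz": 0}
  ]
}}

```text
time_s: 20.95
ee_pos: [391.1, -11.2, 152.3]
ee_rot: [-179.5, -20.1, 7.6]
force: [-0.3, -0.1, -0.4]
gripper_width: 45.8
gripper_force: 0.0
```

```bash
python3 st.py
```

```text
20.95 u 386.6 v -60.8 z 152.3 [-179.5  -20.1    7.6] [-0.3 -0.1 -0.4] [ -8.  -4. 130.  10.  36.  66.]
```

Call:
{"fn": "move_arm", "kwargs": {
  "plan": [
    {"x": -12, "y": 3, "z": 33, "rx": 0, "ry": 0, "rz": 0},
    {"x": -12, "y": 0, "z": 33, "rx": 0, "ry": 0, "rz": 0},
    {"x": -12, "y": 0, "z": 33, "rx": 0, "ry": 0, "rz": 0},
    {"x": -8, "y": 0, "z": 22, "rx": 0, "ry": 0, "rz": 0},
    {"x": -4, "y": 0, "z": 10, "rx": 0, "ry": 0, "rz": 0},
    {"x": 0, "y": 0, "z": 0, "rx": 0, "ry": 0, "rz": 0}
  ]
}}

```text
time_s: 21.55
ee_pos: [388.4, -12.4, 12.4]
ee_rot: [-179.3, -19.9, 7.4]
force: [0.2, -0.1, -0.6]
gripper_width: 45.7
gripper_force: 0.0
```

```bash
python3 st.py
```

```text
21.55 u 383.7 v -61.7 z 12.4 [-179.3  -19.9    7.4] [ 0.2 -0.1 -0.6] [ -9.  12. 143.  48.   8.  26.]
```

Call:
{"fn": "move_arm", "kwargs": {
  "plan": [
    {"x": 9.4, "y": 0, "z": 3.42, "rx": 0, "ry": 0, "rz": 0},
    {"x": 9.4, "y": 0, "z": 3.42, "rx": 0, "ry": 0, "rz": 0},
    {"x": 9.4, "y": 0, "z": 3.42, "rx": 0, "ry": 0, "rz": 0},
    {"x": 9.4, "y": 0, "z": 3.42, "rx": 0, "ry": 0, "rz": 0},
    {"x": 9.4, "y": 0, "z": 3.42, "rx": 0, "ry": 0, "rz": 0},
    {"x": 0, "y": 0, "z": 0, "rx": 0, "ry": 0, "rz": 0}
  ]
}}

```text
time_s: 22.15
ee_pos: [441.7, -6.0, 15.4]
ee_rot: [-179.5, -20.3, 7.7]
force: [-1.1, 0.3, 0.1]
gripper_width: 45.4
gripper_force: 0.0
```

```bash
python3 st.py
```

```text
22.15 u 437.3 v -62.1 z 15.4 [-179.5  -20.3    7.7] [-1.1  0.3  0.1] [ -6.  15. 137.  34.  10.  43.]
```

Call:
{"fn": "move_arm", "kwargs": {
  "plan": [
    {"x": 4.7, "y": 0, "z": 1.9, "rx": 0, "ry": 0, "rz": 0.005},
    {"x": 6.5, "y": 0, "z": 2.7, "rx": 0, "ry": 0, "rz": 0},
    {"x": 7.5, "y": 0, "z": 3, "rx": 0, "ry": 0, "rz": 0},
    {"x": 7.5, "y": 0, "z": 3, "rx": 0, "ry": 0, "rz": 0},
    {"x": 7.5, "y": 0, "z": 3, "rx": 0, "ry": 0, "rz": 0},
    {"x": 7.5, "y": 0, "z": 3, "rx": 0, "ry": 0, "rz": 0}
  ]
}}

```text
time_s: 22.75
ee_pos: [479.8, 1.0, 11.6]
ee_rot: [-179.1, -19.7, 7.3]
force: [-10.5, -1.6, 7.8]
gripper_width: 45.5
gripper_force: 5.1
```

```bash
python3 st.py
```

```text
22.75 u 476.1 v -60.0 z 11.6 [-179.1  -19.7    7.3] [-10.5  -1.6   7.8] [ -5.  18. 132.  25.  12.  54.]
```

```bash
cat > kin.py <<'E'
import numpy as np
from scipy.optimize import least_squares
from scipy.spatial.transform import Rotation as R
from workcell import state
s=state()
D=[([234.361,525.089,213.976],[180,0,155.9],18.312,89.639),([380.61,-15.2,151.73],[-179.95,.404,7.32],4.205,117.925),
([388.7,-11.2,151.3],[-179.2,-32,7.3],-8,139),([391.1,-11.2,152.3],[-179.5,-20.1,7.6],-4,130),([388.4,-12.4,12.4],[-179.3,-19.9,7.4],12,143),
([441.7,-6,15.4],[-179.5,-20.3,7.7],15,137),(s['ee_pos'],s['ee_rot'],s['qpos'][1],s['qpos'][2])]
def res(p):
    o=[]
    for i,(x,e,a,b) in enumerate(D):
        w=np.array(x)-p[4]*R.from_euler('xyz',e,degrees=True).as_matrix()[:,2]; a,b=np.radians(a),np.radians(b); k=1 if i in(0,1,6) else .2
        o+=[k*(p[0]+p[2]*np.sin(a)+p[3]*np.sin(a+b)+p[5]*np.cos(a+b)-np.hypot(*w[:2])),k*(p[1]+p[2]*np.cos(a)+p[3]*np.cos(a+b)-p[5]*np.sin(a+b)-w[2])]
    return o
q=least_squares(res,[0,250,400,400,230,0],loss='soft_l1'); p=q.x; print(p.round(1),q.cost)
t=np.radians(7.3)
for u in(500,540,580):
  for th in(20,30,35,40,45,50,55,60):
    x=np.array([u*np.cos(t)+62*np.sin(t),u*np.sin(t)-62*np.cos(t),15]); th_=np.radians(th)
    zt=np.array([np.sin(th_)*np.cos(t),np.sin(th_)*np.sin(t),-np.cos(th_)]); w=x-p[4]*zt; f=np.arctan2(w[1],w[0])
    r,h=np.hypot(*w[:2]),w[2]
    g=least_squares(lambda j:[p[0]+p[2]*np.sin(j[0])+p[3]*np.sin(j[0]+j[1])+p[5]*np.cos(j[0]+j[1])-r,p[1]+p[2]*np.cos(j[0])+p[3]*np.cos(j[0]+j[1])-p[5]*np.sin(j[0]+j[1])-h],[.2,2.3])
    b=g.x.sum(); fd=np.array([np.sin(b)*np.cos(f),np.sin(b)*np.sin(f),np.cos(b)])
    print(u,th,np.degrees(g.x).round(),'forearm',np.degrees(b).round(),'tool',180-th,'j5',np.degrees(np.arccos(fd@zt)).round(1),round(g.cost,2))
E
python3 kin.py
```

```text
[  0.  138.1 592.5 416.7 334.7  24.6] 0.5195450045157317
500 20 [ 19. 129.] forearm 149.0 tool 160 j5 12.1 0.0
500 30 [ 19. 137.] forearm 157.0 tool 150 j5 8.2 0.0
500 35 [ 21. 141.] forearm 162.0 tool 145 j5 17.6 0.0
500 40 [ 23. 145.] forearm 168.0 tool 140 j5 28.5 0.0
500 45 [ 26. 149.] forearm 176.0 tool 135 j5 40.7 0.0
500 50 [ 31. 153.] forearm 185.0 tool 130 j5 54.4 0.0
500 55 [ 38. 157.] forearm 195.0 tool 125 j5 69.9 0.0
500 60 [ 47. 161.] forearm 208.0 tool 120 j5 87.1 0.0
540 20 [ 22. 125.] forearm 146.0 tool 160 j5 14.4 0.0
540 30 [ 21. 132.] forearm 154.0 tool 150 j5 5.9 0.0
540 35 [ 22. 136.] forearm 159.0 tool 145 j5 14.4 0.0
540 40 [ 24. 140.] forearm 164.0 tool 140 j5 24.7 0.0
540 45 [ 27. 144.] forearm 171.0 tool 135 j5 36.0 0.0
540 50 [ 31. 148.] forearm 178.0 tool 130 j5 48.4 0.0
540 55 [ 36. 151.] forearm 187.0 tool 125 j5 61.8 0.0
540 60 [ 43. 154.] forearm 197.0 tool 120 j5 76.2 0.0
580 20 [ 24. 119.] forearm 143.0 tool 160 j5 16.9 0.0
580 30 [ 24. 127.] forearm 151.0 tool 150 j5 4.3 0.0
580 35 [ 24. 131.] forearm 156.0 tool 145 j5 11.4 0.0
580 40 [ 26. 135.] forearm 161.0 tool 140 j5 21.1 0.0
580 45 [ 28. 139.] forearm 166.0 tool 135 j5 31.8 0.0
580 50 [ 31. 142.] forearm 173.0 tool 130 j5 43.2 0.0
580 55 [ 35. 145.] forearm 180.0 tool 125 j5 55.4 0.0
580 60 [ 40. 148.] forearm 188.0 tool 120 j5 68.2 0.0
```

Call:
{"fn": "move_arm", "kwargs": {
  "plan": [
    {"x": 7.5, "y": 0.3, "z": 2.6, "rx": 0, "ry": 0, "rz": 0},
    {"x": 7.5, "y": 0.3, "z": 2.6, "rx": 0, "ry": 0, "rz": 0},
    {"x": 7.5, "y": 0.3, "z": 2.6, "rx": 0, "ry": 0, "rz": 0},
    {"x": 7.5, "y": 0.3, "z": 2.6, "rx": 0, "ry": 0, "rz": 0},
    {"x": 7.5, "y": 0.3, "z": 2.6, "rx": 0, "ry": 0, "rz": 0},
    {"x": 7.5, "y": 0.3, "z": 2.6, "rx": 0, "ry": 0, "rz": 0},
    {"x": 6, "y": 0, "z": 2.1, "rx": 0, "ry": 0, "rz": 0},
    {"x": 3, "y": 0, "z": 1, "rx": 0, "ry": 0, "rz": 0},
    {"x": 0, "y": 0, "z": 0, "rx": 0, "ry": 0, "rz": 0}
  ]
}}

```text
time_s: 23.65
ee_pos: [540.0, 6.1, 13.2]
ee_rot: [-179.2, -20.0, 7.3]
force: [-2.3, 0.2, -2.8]
gripper_width: 45.8
gripper_force: 1.3
```

```bash
python3 st.py
```

```text
23.65 u 536.4 v -62.6 z 13.2 [-179.2  -20.     7.3] [-2.3  0.2 -2.8] [ -3.  22. 125.  18.  15.  63.]
```

Call:
{"fn": "move_arm", "kwargs": {
  "plan": [
    {"x": -9, "y": 0, "z": -3.5, "rx": 0, "ry": 0, "rz": 0},
    {"x": -9, "y": 0, "z": -7, "rx": 0, "ry": 0, "rz": 0},
    {"x": -5, "y": 0, "z": -8, "rx": 0, "ry": 0, "rz": 0},
    {"x": 0, "y": 0, "z": 0, "rx": 0, "ry": 0.04, "rz": 0},
    {"x": 0, "y": 0, "z": 0, "rx": 0, "ry": 0.04, "rz": 0},
    {"x": 0, "y": 0, "z": 0, "rx": 0, "ry": 0.03, "rz": 0},
    {"x": 0, "y": 0, "z": 0, "rx": 0, "ry": 0.03, "rz": 0},
    {"x": 0, "y": 0, "z": 0, "rx": 0, "ry": 0.03, "rz": 0},
    {"x": 0, "y": 0, "z": 0, "rx": 0, "ry": 0, "rz": 0}
  ]
}}

```text
time_s: 24.55
ee_pos: [513.0, 5.5, 24.1]
ee_rot: [-178.6, -27.4, 7.1]
force: [0.7, -0.7, -0.0]
gripper_width: 45.6
gripper_force: 0.0
```

```bash
python3 st.py
```

```text
24.55 u 509.5 v -59.7 z 24.1 [-178.6  -27.4    7.1] [ 0.7 -0.7 -0. ] [ -5.  18. 133.  78.   7.   1.]
```

Call:
{"fn": "move_arm", "kwargs": {
  "plan": [
    {"x": 0, "y": 0.5, "z": 0, "rx": 0, "ry": 0.03, "rz": 0},
    {"x": 0, "y": 0.5, "z": 0, "rx": 0, "ry": 0.03, "rz": 0},
    {"x": 0, "y": 0.5, "z": 0, "rx": 0, "ry": 0.03, "rz": 0},
    {"x": 0, "y": 0.5, "z": 0, "rx": 0, "ry": 0.04, "rz": 0},
    {"x": 0, "y": 0.5, "z": 0, "rx": 0, "ry": 0.04, "rz": 0},
    {"x": 0, "y": 0.5, "z": 0, "rx": 0, "ry": 0.04, "rz": 0},
    {"x": 0, "y": 0, "z": 0, "rx": 0, "ry": 0.04, "rz": 0},
    {"x": 0, "y": 0, "z": 0, "rx": 0, "ry": 0.04, "rz": 0},
    {"x": 0, "y": 0, "z": 0, "rx": 0, "ry": 0.02, "rz": 0},
    {"x": 0, "y": 0, "z": 0, "rx": 0, "ry": 0, "rz": 0}
  ]
}}

```text
time_s: 25.55
ee_pos: [511.8, 8.2, 22.5]
ee_rot: [-177.3, -42.1, 6.4]
force: [-0.2, -0.3, 0.9]
gripper_width: 46.0
gripper_force: 0.0
```

```bash
python3 st.py
```

```text
25.55 u 508.7 v -56.9 z 22.5 [-177.3  -42.1    6.4] [-0.2 -0.3  0.9] [ -9.  23. 145. 155.  31. -80.]
```

```bash
cat > cor.py <<'E'
from h import *; import sys
from scipy.spatial.transform import Rotation as R
u,v,z,th=map(float,sys.argv[1:]); s=state(); t=np.radians(7.3)
A=R.from_euler('xyz',s['ee_rot'],degrees=True); B=R.from_euler('xyz',[180,-th,7.3],degrees=True)
g=np.array([u*np.cos(t)-v*np.sin(t),u*np.sin(t)+v*np.cos(t),z])
print('shift',A.inv().apply(g-s['ee_pos']).round(1),'turn',(A.inv()*B).as_rotvec().round(3)); M=B.as_matrix(); print('then per mm of u: ',(M.T@[np.cos(t),np.sin(t),0]).round(3))
E
python3 cor.py 515 -63.5 20 45
```

```text
shift [3.1 6.7 5.8] turn [-0.036  0.051 -0.013]
then per mm of u:  [ 0.707 -0.     0.707]
```

Call:
{"fn": "move_arm", "kwargs": {
  "plan": [
    {"x": 1, "y": 2.2, "z": 2, "rx": -0.012, "ry": 0.017, "rz": -0.004},
    {"x": 1, "y": 2.2, "z": 2, "rx": -0.012, "ry": 0.017, "rz": -0.004},
    {"x": 1, "y": 2.3, "z": 1.8, "rx": -0.012, "ry": 0.017, "rz": -0.005},
    {"x": 0, "y": 0, "z": 0, "rx": 0, "ry": 0, "rz": 0}
  ]
}}

```text
time_s: 25.95
ee_pos: [519.9, 2.5, 20.5]
ee_rot: [180.0, -45.1, 7.4]
force: [-0.3, -0.6, -0.2]
gripper_width: 45.7
gripper_force: 0.0
```

```bash
python3 st.py; python3 cor.py 545 -63.5 18 46
```

```text
25.95 u 516.0 v -63.6 z 20.5 [180.  -45.1   7.4] [-0.3 -0.6 -0.2] [ -8.  26. 147. 162.  38. -87.]
shift [18.7 -0.  22.3] turn [-0.     0.016  0.001]
then per mm of u:  [ 0.695 -0.     0.719]
```

Call:
{"fn": "move_arm", "kwargs": {
  "plan": [
    {"x": 6.2, "y": 0, "z": 7.5, "rx": 0, "ry": 0, "rz": 0},
    {"x": 6.2, "y": 0, "z": 7.4, "rx": 0, "ry": 0, "rz": 0},
    {"x": 6.2, "y": 0, "z": 7.4, "rx": 0, "ry": 0, "rz": 0},
    {"x": 4.2, "y": 0, "z": 4.2, "rx": 0, "ry": 0, "rz": 0},
    {"x": 4.2, "y": 0, "z": 4.2, "rx": 0, "ry": 0, "rz": 0},
    {"x": 4.2, "y": 0, "z": 4.2, "rx": 0, "ry": 0, "rz": 0},
    {"x": 2.8, "y": 0, "z": 2.8, "rx": 0, "ry": 0, "rz": 0},
    {"x": 0, "y": 0, "z": 0, "rx": 0, "ry": 0, "rz": 0}
  ]
}}

```text
time_s: 26.75
ee_pos: [569.7, 8.5, 17.5]
ee_rot: [179.8, -45.0, 7.4]
force: [-3.9, -0.8, 1.3]
gripper_width: 45.5
gripper_force: 1.9
```

```bash
python3 st.py; python3 cor.py 578 -63.5 18 45
```

```text
26.75 u 566.1 v -63.9 z 17.5 [179.8 -45.    7.4] [-3.9 -0.8  1.3] [ -6.  27. 140. 163.  33. -85.]
shift [ 8.7 -0.4  8. ] turn [0.001 0.    0.002]
then per mm of u:  [ 0.707 -0.     0.707]
```

Pushing steadily with about 4 N. Next is the final approach in small steps.

Call:
{"fn": "move_arm", "kwargs": {
  "plan": [
    {"x": 2.8, "y": 0, "z": 2.8, "rx": 0, "ry": 0, "rz": 0},
    {"x": 2.8, "y": 0, "z": 2.8, "rx": 0, "ry": 0, "rz": 0},
    {"x": 2.1, "y": 0, "z": 2.1, "rx": 0, "ry": 0, "rz": 0},
    {"x": 1, "y": 0, "z": 1, "rx": 0, "ry": 0, "rz": 0},
    {"x": 0, "y": 0, "z": 0, "rx": 0, "ry": 0, "rz": 0}
  ]
}}

```text
time_s: 27.25
ee_pos: [581.3, 10.0, 17.4]
ee_rot: [179.8, -45.0, 7.4]
force: [-5.4, -0.5, 2.3]
gripper_width: 45.5
gripper_force: 2.9
```

Call:
{"fn": "move_arm", "kwargs": {
  "plan": [
    {"x": 1, "y": 0, "z": 1, "rx": 0, "ry": 0, "rz": 0},
    {"x": 1, "y": 0, "z": 1, "rx": 0, "ry": 0, "rz": 0},
    {"x": 0, "y": 0, "z": 0, "rx": 0, "ry": 0, "rz": 0}
  ]
}}

```text
time_s: 27.55
ee_pos: [583.9, 10.3, 17.4]
ee_rot: [179.8, -45.0, 7.4]
force: [-4.9, -0.2, 2.5]
gripper_width: 46.0
gripper_force: 3.1
```

```bash
python3 st.py
```

```text
27.55 u 580.5 v -63.9 z 17.4 [179.8 -45.    7.4] [-4.9 -0.2  2.5] [ -5.  27. 139. 163.  31. -85.]
```

Call:
{"fn": "move_arm", "kwargs": {
  "plan": [
    {"x": 1, "y": 0, "z": 1, "rx": 0, "ry": 0, "rz": 0},
    {"x": 0.7, "y": 0, "z": 0.7, "rx": 0, "ry": 0, "rz": 0},
    {"x": 0, "y": 0, "z": 0, "rx": 0, "ry": 0, "rz": 0}
  ]
}}

```text
time_s: 27.85
ee_pos: [585.8, 10.6, 17.3]
ee_rot: [179.9, -44.9, 7.4]
force: [-8.9, -2.2, 4.6]
gripper_width: 45.9
gripper_force: 4.2
```

Call:
{"fn": "move_arm", "kwargs": {
  "plan": [
    {"x": 0.7, "y": 0, "z": 0.7, "rx": 0, "ry": 0, "rz": 0},
    {"x": 0, "y": 0, "z": 0, "rx": 0, "ry": 0, "rz": 0}
  ]
}}

```text
time_s: 28.05
ee_pos: [586.0, 10.7, 17.2]
ee_rot: [179.9, -44.9, 7.4]
force: [-12.1, -1.9, 7.5]
gripper_width: 45.9
gripper_force: 6.0
```

Call:
{"fn": "move_arm", "kwargs": {
  "plan": [
    {"x": 0.7, "y": 0, "z": 0.7, "rx": 0, "ry": 0, "rz": 0},
    {"x": 0, "y": 0, "z": 0, "rx": 0, "ry": 0, "rz": 0}
  ]
}}

```text
time_s: 28.25
ee_pos: [586.2, 10.7, 17.1]
ee_rot: [179.9, -44.8, 7.3]
force: [-14.9, -3.8, 11.4]
gripper_width: 45.7
gripper_force: 7.9
```

Call:
{"fn": "move_arm", "kwargs": {
  "plan": [
    {"x": 0.7, "y": 0, "z": 0.4, "rx": 0, "ry": 0, "rz": 0},
    {"x": 0.5, "y": 0, "z": 0.3, "rx": 0, "ry": 0, "rz": 0},
    {"x": 0, "y": 0, "z": 0, "rx": 0, "ry": 0, "rz": 0}
  ]
}}

```text
time_s: 28.55
ee_pos: [586.3, 10.8, 17.0]
ee_rot: [179.9, -44.7, 7.3]
force: [-20.3, -3.7, 13.5]
gripper_width: 45.4
gripper_force: 10.0
```

Call:
{"fn": "move_arm", "kwargs": {
  "plan": [
    {"x": -4, "y": 0, "z": -4, "rx": 0, "ry": 0, "rz": 0},
    {"x": -10, "y": 0, "z": -10, "rx": 0, "ry": 0, "rz": 0},
    {"x": -14, "y": 0, "z": -14, "rx": 0, "ry": 0, "rz": 0},
    {"x": -14, "y": 0, "z": -14, "rx": 0, "ry": 0, "rz": 0},
    {"x": 0, "y": 0, "z": -20, "rx": 0, "ry": 0, "rz": 0},
    {"x": 0, "y": 0, "z": -30, "rx": 0, "ry": 0, "rz": 0},
    {"x": 0, "y": 0, "z": -20, "rx": 0, "ry": 0, "rz": 0},
    {"x": 0, "y": 0, "z": 0, "rx": 0, "ry": 0, "rz": 0}
  ]
}}

```text
time_s: 29.35
ee_pos: [482.5, -3.1, 69.5]
ee_rot: [179.7, -45.3, 7.5]
force: [0.0, 0.4, -0.1]
gripper_width: 46.1
gripper_force: 0.0
```

```bash
python3 - <<'E'
import runpy; runpy.run_path('st.py')
from h import *
t=np.radians(7.3); np.set_printoptions(precision=1,suppress=True)
for c in('wrist','scene','side'):
  f=grab_frame(c);P=cloud(f);u=P[:,:2]@[np.cos(t),np.sin(t)];v=P[:,:2]@[-np.sin(t),np.cos(t)];z=P[:,2]
  for n,lo,hi in(('pan',-122,-4),('nb',-246,-128)):
    m=(abs(z-66)<5)&(u>560)&(u<780)&(v>lo)&(v<hi)
    if m.sum()>30: print(c,n,m.sum(),'u',np.percentile(u[m],[1,99]),'v',np.percentile(v[m],[2,98]),'z',np.percentile(z[m],[10,50,90]))
  if c!='wrist':
    P0=cloud(dict(np.load(c+'0.npz')))
    for n,x,y,r,h in(('jar',694,16,50,110),('sticks',700,366,70,20),('bouquet',690,-390,100,20)):
      g=lambda P:np.median(P[(np.hypot(P[:,0]-x,P[:,1]-y)<r)&(P[:,2]>h)],0)
      print(c,n,g(P)-g(P0))
a=[grab_frame('side')['img'][110:260,220:420,::-1],grab_frame('scene')['img'][180:330,200:400,::-1]]
cv2.imwrite('pics/end.png',cv2.resize(np.vstack(a),None,fx=2,fy=2,interpolation=cv2.INTER_CUBIC))
E
```

```text
29.35 u 478.2 v -64.4 z 69.5 [179.7 -45.3   7.5] [ 0.   0.4 -0.1] [-10.  15. 148. 155.  30. -80.]
wrist pan 7235 u [583.5 696.1] v [-121.4  -11.2] z [63.8 68.3 69.2]
wrist nb 6528 u [575.6 702.1] v [-245.4 -132.8] z [63.4 68.3 69.1]
scene pan 604 u [590.8 765.7] v [-116.7   -5.2] z [64.4 66.8 69. ]
scene nb 843 u [585.5 762. ] v [-243.1 -129.5] z [63.5 67.  69. ]
scene jar [-0.3  0.4  0.3]
scene sticks [ 0.   0.2 -0.1]
scene bouquet [ 0.   0.1 -0.1]
side pan 382 u [580.8 761.7] v [-120.1   -5.1] z [62.6 68.2 70.3]
side nb 555 u [583.8 759.3] v [-243.2 -129.3] z [62.8 68.1 70.3]
side jar [-0.3 -0.4  1. ]
side sticks [ 0.6 -0.9  0.1]
side bouquet [ 0.1 -0.1  0. ]
```

View pics/end.png

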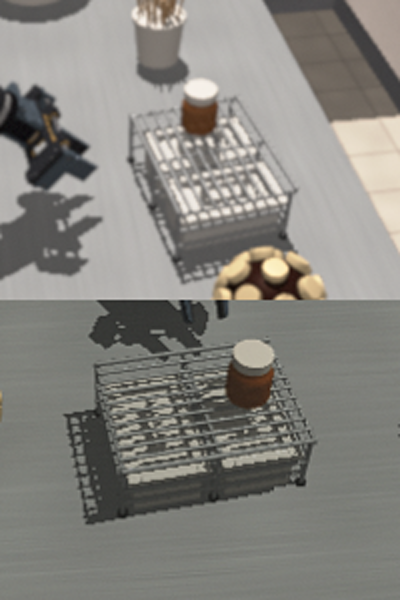

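The final view shows both covered pans side by side in the rack, with far edges in line (lower half, (165,470) and (260,465)). The jar is upright and unmoved, and the gripper is clear.

```bash
python3 -c "
from workcell import *
print(job_done())"
```

```text
the job is handed in; nothing more can be done
None
```

The lid is seated level on the pan, the covered pan is pushed home against the stop in the left bay, nothing else moved measurably, and the job is handed in (about 30 s used; no verdict came back).

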